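# Queue the kit trays and fill the first from the hopper

### The arm

A 7-joint arm with a two-finger parallel gripper is mounted at the origin on the work surface. World frame = base frame: x ahead of the robot, y to its left, z up, the work surface at z = 0. Lengths are in m, angles in rad, forces in N, time in s.
With the tool pointing down it reaches from about 0.425 to 0.875 m from the base axis. Payload 9.9 kg.
Tool frame: the origin (TCP) lies on the centre line of the jaws, within the pads' length; the fingertips stand 19 mm ahead of it and the grasp point (between the pads) is the TCP (arm.finger_overhang is the y of the fingertips in the tool frame, in m); y points along the fingers, z is the direction in which the jaws open and shut, and the axes are right-handed (so a half turn about y gives the same grasp; the last joint's range is limited). The gripper opens to 85 mm and grips with 20 to 120 N. Pads are 22 mm wide; open, the fingers measure 114 mm over their backs; the gripper's body (76 mm by 85 mm) begins 54 mm behind the grasp point. The pads swing forward as they close: fully open they stand 13 mm farther back than shut.
Start: joints at [-1.204, 0.576, 0.025, 1.437, -0.015, 1.129, -0.057], TCP at [0.294, 0.608, 0.25] pointing down, gripper open.
Joint ranges: [-2.76, 2.76], [-0.34, 2.15], [-1.52, 1.57], [0.19, 2.46], [-1.09, 4.23], [0.17, 1.99], [-2.82, 2.82]. Speed limits (rad/s): [2.22, 2.22, 3.01, 3.01, 3.14, 3.14, 3.14].

### API

Orientations are given as a 3x3 rotation matrix whose columns are the frame's x, y, z axes.
In Python, from workcell import monitor, capture, camera_info, workorder, arm gives the robot as it stands.
- The arm moves only by the tool jog_arm, never from a script. Its argument "motion" is text: rows parted by semicolons, each of 5 numbers parted by spaces: the finger opening in m, from 0 to 0.0854, then the shift along the tool's x, y, z in m, then the turn about the tool's y in degrees. A call has 1 to 20 rows; each row is the pose to reach, as a shift and turn from the pose measured when the call began, along the tool's axes at that moment; what a row does not reach only later rows make up. A row lasts 1/8 s, in which the tool goes at most 62.5 mm and 10.7 degrees, less where a joint would pass 70% of its speed; a pose out of reach is approached as far as the arm can. A call with a gripper value outside its range is refused whole. The fingers move at their own pace and stop on an object; "force" is the grip in N (left out, the last holds). Time passes only in rows, so rows that repeat a pose let the fingers close. It gives the time, the measured TCP pose, the force and the opening at its end, in the units of the state.
- monitor.observe(): the state, without advancing time (a new reading comes with each control period).
- capture(name): name is "scene" or "top"; returns the picture (420x560x3 uint8, red, green, blue); there is no depth.
- camera_info(name): a dict with "fov_y" (degrees; the focal length in pixels is half the picture's height over the tangent of half this angle, whatever the lens; pixels are square), "cx", "cy" (the principal point, pixels), "T" (4x4, takes a point from camera to world coordinates). Camera axes: x right, y down, z forward; pixel columns grow to the right and rows downward; lengths in m; the calibration is good to about 2 mm. A picture is of the moment at which its call begins. camera_info takes no time and is no camera call.
- workorder.job_done(): hands the job in, once; it reports no verdict.
The state is a dict: "t": time; "joint_positions": joint angles; "qvel": joint speeds; "joint_torque": joint torques, N m; "tcp_pos": TCP position; "ee_rot": TCP orientation; "ft_force": force on the tool from outside, world axes, zero at the start; "moment": the same for the moment, N m; "width": opening from 0.0 (shut) to 1.0 (fully open).
Only numpy, scipy, OpenCV 4.12 (cv2) and the standard library are available. Lean on these libraries where they do the work, as an engineer would, in place of code of your own. Each camera call takes 0.05 s, during which the arm holds its last target.

### The job

Lay every empty cardboard tray from the table, open side up and lengthwise, in the upper end of the sloped lane so that they all slide down and queue up against the stop, the first one under the hopper. Once all are queued, draw the hopper's slide gate out until it hits its end stop, so that the two tubes drop into the first tray, then push the gate fully home again. Leave the tape roll, pen pot and glue bottle where they are.

Things in the scene. Friction and masses are not known exactly. Their poses are not given: they have to be found in the camera images.
- station: filling station fixed to the table: a sloped aluminium flow lane with a clear hopper over its low end. Origin on the table under its middle; +y runs level along the lane towards the high (loading) end, +x across the lane, z up. The lane rises towards +y at 22 degrees, is 560 mm long and very smooth (a tray let go on it slides down by itself); stop plate at the low end, y = -260 mm
- hopper_top (a point): top of the hopper, 260 mm over the table, above slot 1. The hopper is 140 mm long (along the lane) and about 80 mm wide at its flared top; below is a clear chute 88 x 33 mm, with clear skirts beside the lane
- gate (a joint): steel slide gate under the hopper's chute, in m: 0 = fully home (shut), 0.070 = drawn out against its end stop. It slides level along the station's -x (towards the robot side) as the value grows; friction about 2.5 N, it stays where it is left. Its rails reach 132 mm in front of the lane middle, on two posts 119 mm high; the plate's top is 127 mm over the table
- gate_grip (a point): point on the gate's upright black grip fin, 11 mm below the fin's top; it moves with the gate. The fin is 40 mm long along the station's x, 16 mm thick along the station's y and stands 42 mm above the gate plate; pinch it from above across its thickness. Closed, its middle is 97 mm from the hopper's front wall
- entry (a point): in the loading end of the lane: the centre (half-way up) of a tray resting there on the lane floor, 25 mm up-slope of slot 5. The lane is 70 mm wide between side rails that stand only 14 mm above its floor; over the upper 130 mm the rails splay out to 86 mm
- slot1 (a point): centre (half-way up) of the tray that rests as number 1 in the queue, counted from the stop (against the stop plate, under the hopper); slots are 100 mm apart along the lane
- slot2 (a point): centre (half-way up) of the tray that rests as number 2 in the queue, counted from the stop; slots are 100 mm apart along the lane
- slot3 (a point): centre (half-way up) of the tray that rests as number 3 in the queue, counted from the stop; slots are 100 mm apart along the lane
- slot4 (a point): centre (half-way up) of the tray that rests as number 4 in the queue, counted from the stop; slots are 100 mm apart along the lane
- slot5 (a point): centre (half-way up) of the tray that rests as number 5 in the queue, counted from the stop; slots are 100 mm apart along the lane
- tray1_c (a point): centre, half-way up, of an empty open-topped cardboard tray, 62 mm wide (its x), 100 mm long (its y), 46 mm high (its z, open side +z), walls and floor 3.5 mm, about 80 g; on the table at the start, open side up. It lies lengthwise in the lane. Between 3 and 5 of the five trays are present
- tray2_c (a point): centre, half-way up, of an empty open-topped cardboard tray, 62 mm wide (its x), 100 mm long (its y), 46 mm high (its z, open side +z), walls and floor 3.5 mm, about 80 g; on the table at the start, open side up. It lies lengthwise in the lane. Between 3 and 5 of the five trays are present
- tray3_c (a point): centre, half-way up, of an empty open-topped cardboard tray, 62 mm wide (its x), 100 mm long (its y), 46 mm high (its z, open side +z), walls and floor 3.5 mm, about 80 g; on the table at the start, open side up. It lies lengthwise in the lane. Between 3 and 5 of the five trays are present
- tray4_c (a point): centre, half-way up, of an empty open-topped cardboard tray, 62 mm wide (its x), 100 mm long (its y), 46 mm high (its z, open side +z), walls and floor 3.5 mm, about 80 g; on the table at the start, open side up. It lies lengthwise in the lane. Between 3 and 5 of the five trays are present
- tray5_c (a point): centre, half-way up, of an empty open-topped cardboard tray, 62 mm wide (its x), 100 mm long (its y), 46 mm high (its z, open side +z), walls and floor 3.5 mm, about 80 g; on the table at the start, open side up. It lies lengthwise in the lane. Between 3 and 5 of the five trays are present
- tube1_c (a point): centre of a short wood-grain-wrapped tube with closed ends, 22 mm diameter, 74 mm long (its y), about 30 g; at the start the two lie one above the other in the hopper, on the shut gate
- tube2_c (a point): centre of a short wood-grain-wrapped tube with closed ends, 22 mm diameter, 74 mm long (its y), about 30 g; at the start the two lie one above the other in the hopper, on the shut gate
- tape_roll: bystander: clear roll of tape lying flat, 84 mm across, 24 mm high, origin under its centre
- pen_pot: bystander: grey pot of pens, 68 mm across, 155 mm to the pen tips, origin under its centre
- glue: bystander: bottle of glue, 56 mm across, 130 mm high, origin under its centre
Mind the look-alikes: they are no part of the job. Leave any red look-alike of the part that bears tray3_c alone.

How it is judged:
By the outcome, as a careful person would: the job done as asked, in the order asked, and still so for the second after the job is handed in, with the robot touching nothing.
Of tray1, tray2, tray3, tray4, tray5 only 3 to 5 are there at a start; the rules pass over those that are not, and their reading is None.
At some moment in a run one of tray1, tray2, tray3, tray4, tray5 may be knocked a few centimetres aside while the robot is not near it.
Once in a run the grip may slacken for a moment while it holds something.
It also fails if it takes over 210 s, if anything falls off the work surface, if the arm or the gripper's body presses on something with over 40 N, if the wrist force passes 120 N, or if a joint passes its speed limit or range.

## Working session

There is one attempt and no reset: what is moved stays moved. The work goes in short steps, Python scripts to look and compute and a tool call to move; the robot and the scene stay as the last step left them, time stands still between calls to the robot, and variables do not carry over. Pictures are saved under pics/ and viewed, and the job is handed in when it is done.

Besides the shell and the picture viewer there is one more tool, called by a JSON object that holds its "fn" and its "kwargs", one argument or row to a line. jog_arm: Moves the arm, as the interface text tells. Its arguments: {"type":"object","properties":{"motion":{"type":"string"},"force":{"type":"number"}},"required":["motion"]}

```bash
ls; mkdir -p pics
python3 - <<'E'
from workcell import monitor, capture, camera_info
import cv2,numpy as np
np.set_printoptions(precision=4,suppress=True)
for n in("scene","top"):
    im=capture(n); cv2.imwrite(f"pics/{n}0.png",im[:,:,::-1]); print(n,camera_info(n))
s=monitor.observe(); print({k:np.round(v,4) for k,v in s.items()})
E
```

```text
pics
scene {'fov_y': 53.45026412109585, 'cx': 274.95105230776534, 'cy': 205.478378072328, 'T': array([[ 0.6865,  0.5017, -0.5263,  1.1793],
       [ 0.7269, -0.4927,  0.4785, -0.5659],
       [-0.0192, -0.711 , -0.7029,  1.019 ],
       [ 0.    ,  0.    ,  0.    ,  1.    ]])}
top {'fov_y': 51.12013983446232, 'cx': 284.288475957025, 'cy': 203.15613512516913, 'T': array([[ 0.0038, -0.998 ,  0.0625,  0.4786],
       [-0.9998, -0.0025,  0.0213, -0.0205],
       [-0.0211, -0.0626, -0.9978,  1.256 ],
       [ 0.    ,  0.    ,  0.    ,  1.    ]])}
{'t': np.float64(0.1), 'joint_positions': array([-1.2038,  0.5765,  0.0248,  1.4378, -0.015 ,  1.129 , -0.0565]), 'qvel': array([ 0.0008, -0.0034,  0.001 , -0.0012,  0.0021, -0.001 ,  0.0004]), 'joint_torque': array([  0.0056, -76.7311,   2.2581, -28.6601,   0.0161,   0.0088,
        -0.0001]), 'tcp_pos': array([0.2939, 0.6072, 0.2495]), 'ee_rot': array([[ 0.9001, -0.0006,  0.4356],
       [-0.4356, -0.0014,  0.9001],
       [ 0.0001, -1.    , -0.0015]]), 'ft_force': array([-0.2643, -0.4759,  0.7459]), 'moment': array([-0.0222,  0.0252,  0.0035]), 'width': np.float64(0.9973)}
```

View pics/scene0.png

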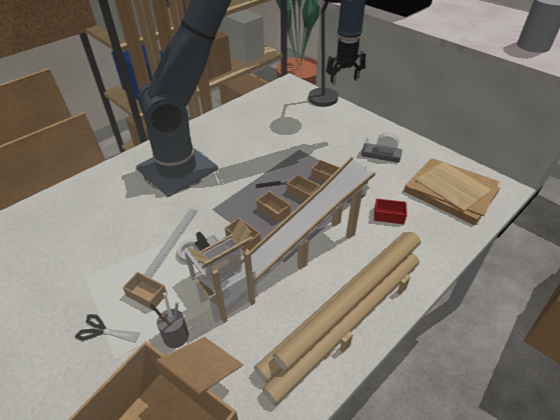

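View pics/top0.png

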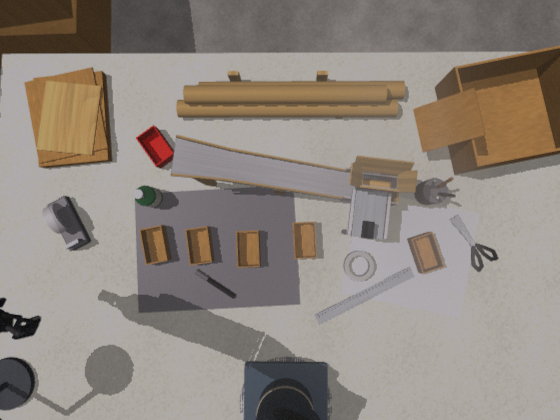

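The top view shows five cardboard trays at about (155,244), (200,245), (249,249), (305,240) and (426,252), plus a red look-alike at (155,147). The lane's high end is at (175,160) and the gate fin is near (368,228). I'll zoom in on these next.

Run:
```python
import cv2
im=cv2.imread("pics/top0.png")
cv2.imwrite("pics/top0_a.png",cv2.resize(im[125:275,330:460],None,fx=4,fy=4,interpolation=cv2.INTER_CUBIC))
cv2.imwrite("pics/top0_b.png",cv2.resize(im[125:275,130:330],None,fx=4,fy=4,interpolation=cv2.INTER_CUBIC))
im=cv2.imread("pics/scene0.png")
cv2.imwrite("pics/scene0_a.png",cv2.resize(im[150:330,180:390],None,fx=3.3,fy=3.3,interpolation=cv2.INTER_CUBIC))
```

```text
(no output)
```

View pics/top0_a.png

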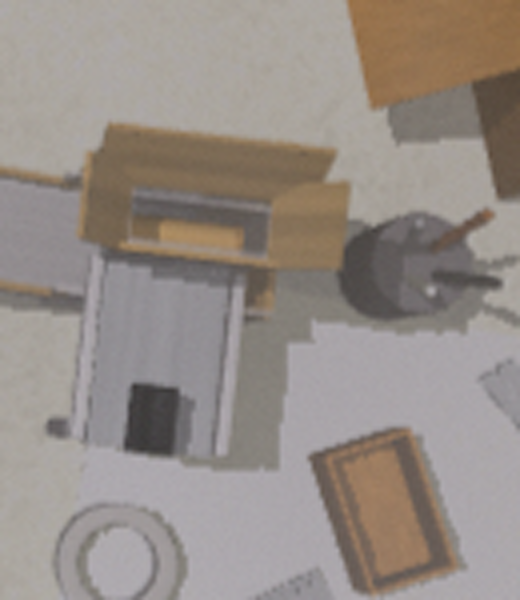

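View pics/top0_b.png

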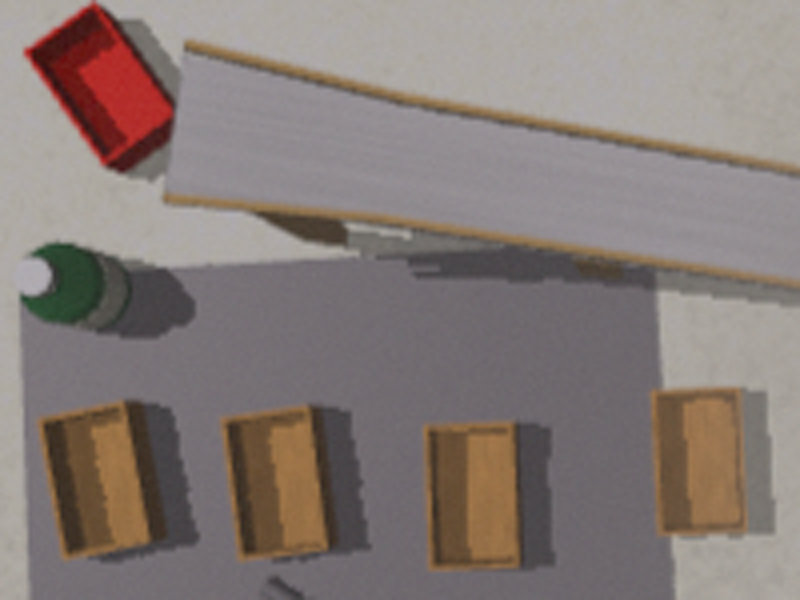

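View pics/scene0_a.png

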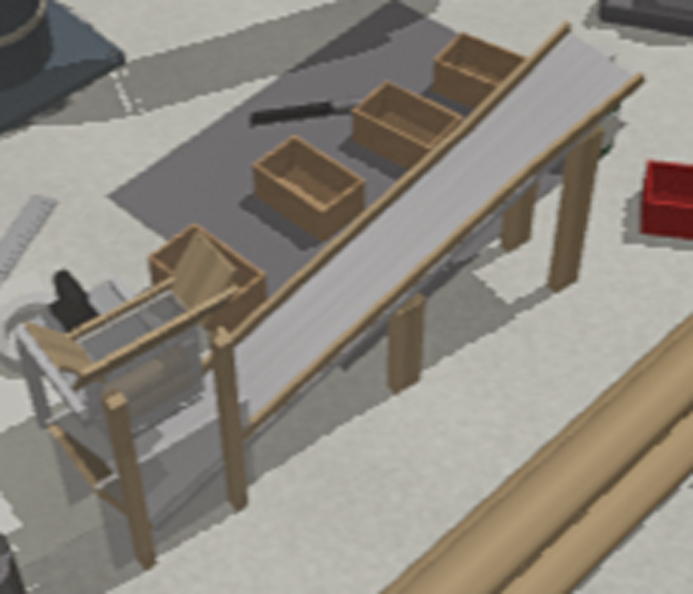

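```bash
cat > h.py <<'E'
import numpy as np,cv2
from workcell import monitor, capture, camera_info
np.set_printoptions(precision=4,suppress=True)
def ray(n,p):
    c=camera_info(n); f=210/np.tan(np.radians(c["fov_y"]/2))
    d=c["T"][:3,:3]@np.array([(p[0]-c["cx"])/f,(p[1]-c["cy"])/f,1]); return c["T"][:3,3],d/np.linalg.norm(d)
def plane(n,p,z):
    o,d=ray(n,p); return o+d*(z-o[2])/d[2]
def tri(pt,ps):
    o1,d1=ray("top",pt);o2,d2=ray("scene",ps)
    t=np.linalg.lstsq(np.array([d1,-d2]).T,o2-o1,rcond=None)[0]
    a=o1+t[0]*d1;b=o2+t[1]*d2
    return (a+b)/2,np.linalg.norm(a-b)*1000
def proj(n,X):
    c=camera_info(n); f=210/np.tan(np.radians(c["fov_y"]/2))
    q=c["T"][:3,:3].T@(np.array(X)-c["T"][:3,3]); return q[:2]/q[2]*f+[c["cx"],c["cy"]]
def trays(im,zt=0.046,show=True,off=(0,0)):
    hsv=cv2.cvtColor(im,cv2.COLOR_RGB2HSV)
    m=cv2.inRange(hsv,(8,70,40),(22,255,255)); m=cv2.morphologyEx(m,cv2.MORPH_CLOSE,np.ones((3,3)))
    out=[]
    cs,_=cv2.findContours(m,cv2.RETR_EXTERNAL,cv2.CHAIN_APPROX_NONE)
    for c in cs:
        if 500<cv2.contourArea(c)<1800:
            P=np.array([plane("top",p[0]+0.0,zt)[:2] for p in c]).astype(np.float32)
            r=cv2.minAreaRect(P*1000); (w,h)=r[1]; a=r[2]
            if w>h: a+=90; w,h=h,w
            a=(a+90)%180-90   # direction of tray y-axis is a+90 : yaw of tray
            out.append((np.array(r[0])/1000,a,w,h,c.reshape(-1,2).mean(0)))
    return out
E
python3 - <<'E'
from h import *
im=cv2.imread("pics/top0.png")[:,:,::-1].copy()
for t in trays(im): print(*t)
b=lambda x,y:(130+x/4-.4,125+y/4-.4); a=lambda x,y:(330+x/4-.4,125+y/4-.4); s=lambda x,y:(180+x/3.3-.35,150+y/3.3-.35)
A=tri(b(187,43),s(643,77));B=tri(b(165,199),s(567,27));print("upper +x",A,"upper -x",B)
print("lower rail", )
# hopper top flared edge corners
print(tri(a(335,150),s(25,325)))
E
```

```text
[ 0.421 -0.384] -71.84648323059082 61.723079681396484 99.61963653564453 [427.0648 252.463 ]
[0.4291 0.1057] -87.17563915252686 64.6271743774414 100.41813659667969 [247.487  248.7043]
[0.4373 0.2393] -81.57352542877197 69.5542221069336 101.14573669433594 [198.8879 245.181 ]
[0.4394 0.3625] -78.2698278427124 73.9608154296875 100.81910705566406 [154.8205 244.3333]
[ 0.4539 -0.0499] -87.30227255821228 61.84734344482422 99.92953491210938 [304.1842 239.9474]
upper +x (array([0.7011, 0.2555, 0.2428]), np.float64(0.6947136068733053)) upper -x (array([0.609 , 0.267 , 0.2398]), np.float64(0.48646188326117246))
lower rail
(array([ 0.6183, -0.2964,  0.3047]), np.float64(37.835805390618745))
```

Run:
```python
from h import *
im=cv2.imread("pics/top0.png")[:,:,::-1].copy()
hsv=cv2.cvtColor(im,cv2.COLOR_RGB2HSV); m=cv2.inRange(hsv,(8,60,40),(22,255,255))
top=np.array([0.655,0.2612,0.2413])
pts=[]
for col in range(190,345,5):
    r=np.where(m[125:215,col])[0]+125
    # rail runs
    runs=np.split(r,np.where(np.diff(r)>1)[0]+1); 
    if len(runs)<2: print(col,len(runs)); continue
    up=runs[0]; 
    lo=[q for q in runs[1:] if 20<q[0]-up[0]<48]
    if not lo: print(col,[ (q[0],q[-1]) for q in runs]);continue
    e=[]
    for rr in(up.mean(),lo[0].mean()):
        z=.2
        for _ in range(20):
            P=plane("top",(col,rr),z); z=top[2]-(top[1]-P[1])/np.cos(np.radians(8))*np.tan(np.radians(22))
        e.append(P)
    pts.append(np.r_[(e[0]+e[1])/2,e[0][0]-e[1][0]]); print(col,up,lo[0],pts[-1])
```

```text
190 [138 139 140] [175 176] [0.6518 0.2259 0.2269 0.0873]
195 [140 141] [176 177 178] [0.649  0.2149 0.2224 0.0877]
200 [141 142] [176 177 178 179 180 181] [0.6467 0.2039 0.2179 0.0892]
205 [142 143] [177 178 179 180 181 182 183] [0.6444 0.1927 0.2134 0.0908]
210 [143 144 145] [177 178 179 180 181 182 183 184] [0.6427 0.1815 0.2088 0.0887]
215 [145 146] [178 179] [0.644  0.1703 0.2042 0.0805]
220 [146 147] [178 179] [0.6435 0.1589 0.1996 0.0784]
225 [147 148] [179 180] [0.6418 0.1474 0.1949 0.0787]
230 [148 149 150] [179 180 181] [0.6401 0.1358 0.1901 0.0766]
235 [149 150] [180 181 182] [0.6389 0.1241 0.1854 0.0781]
240 [150 151 152] [181 182] [0.6372 0.1124 0.1806 0.0759]
245 [151 152] [182 183] [0.636  0.1005 0.1757 0.0775]
250 [152 153] [183 184] [0.6342 0.0885 0.1708 0.0778]
255 [153 154] [183 184 185] [0.6331 0.0765 0.1659 0.0769]
260 [154 155] [184 185] [0.6319 0.0643 0.161  0.0759]
265 [155 156] [185 186] [0.63   0.052  0.156  0.0762]
270 [156 157] [186 187] [0.6282 0.0396 0.1509 0.0765]
275 [157 158] [187 188] [0.6263 0.0272 0.1458 0.0769]
280 [157 158 159] [187 188 189] [0.6258 0.0146 0.1407 0.0772]
285 [158 159 160] [188 189] [0.6245 0.0019 0.1355 0.0762]
290 [159 160 161] [189 190] [ 0.6226 -0.0109  0.1303  0.0765]
295 [160 161] [190 191] [ 0.6213 -0.0238  0.125   0.0782]
300 [161 162] [191] [ 0.6201 -0.0368  0.1197  0.0772]
305 [162 163] [191 192] [ 0.6188 -0.05    0.1143  0.0762]
310 [163 164] [192 193] [ 0.6168 -0.0632  0.1089  0.0765]
315 [164 165] [193 194] [ 0.6148 -0.0766  0.1035  0.0769]
320 [165 166] [194 195] [ 0.6129 -0.0901  0.098   0.0772]
325 [166 167] [195] [ 0.6115 -0.1037  0.0924  0.0762]
330 [167 168] [195 196] [ 0.6101 -0.1174  0.0868  0.0752]
335 [168 169] [196 197] [ 0.6081 -0.1313  0.0812  0.0755]
340 [169] [197 198] [ 0.6067 -0.1453  0.0755  0.0772]
```

```bash
cat >> h.py <<'E'
def go(pos,zang):
    s=monitor.observe(); R=s["ee_rot"]; d=R.T@(np.array(pos)-s["tcp_pos"])
    cur=np.degrees(np.arctan2(R[1,2],R[0,2])); turn=-(zang-cur); turn=(turn+180)%360-180
    print("t",s["t"],"tcp",s["tcp_pos"],"zang %.1f w %.3f"%(cur,s["width"]),"F",s["ft_force"],"q7 %.2f"%s["joint_positions"][6])
    print("-> shift mm",np.round(d*1000,1),"turn %.1f"%turn,"dist",np.round(np.linalg.norm(d)*1000))
def fix(t):
    c,a,w,h,px=t
    sh=max(0,(w-62))/2/1000; u=np.array([np.cos(np.radians(a)),np.sin(np.radians(a))])  # short axis
    if u[1]*np.sign(c[1])<0:u=-u
    return c+u*sh,a
E
python3 - <<'E'
from h import *
from workcell import arm
print(arm.finger_overhang)
im=cv2.imread("pics/top0.png")[:,:,::-1].copy()
for t in trays(im): print(*fix(t))
go([0.4405,.3684,.14],-78.3)
E
```

```text
0.019
[ 0.421 -0.384] -71.84648323059082
[0.429 0.107] -87.17563915252686
[0.4367 0.243 ] -81.57352542877197
[0.4382 0.3683] -78.2698278427124
[ 0.4539 -0.0499] -87.30227255821228
t 0.1 tcp [0.2939 0.6072 0.2495] zang 64.2 w 0.997 F [-0.2643 -0.4759  0.7459] q7 -0.06
-> shift mm [ 236.   109.8 -151. ] turn 142.5 dist 301.0
```

{"fn": "jog_arm", "kwargs": {
  "motion": "0.085 0.04 0.02 -0.025 10; 0.085 0.08 0.035 -0.05 20; 0.085 0.12 0.055 -0.075 30; 0.085 0.16 0.07 -0.1 40; 0.085 0.2 0.09 -0.125 50; 0.085 0.236 0.11 -0.151 60; 0.085 0.236 0.11 -0.151 70; 0.085 0.236 0.11 -0.151 80; 0.085 0.236 0.11 -0.151 90; 0.085 0.236 0.11 -0.151 100; 0.085 0.236 0.11 -0.151 110; 0.085 0.236 0.11 -0.151 120; 0.085 0.236 0.11 -0.151 130; 0.085 0.236 0.11 -0.151 140; 0.085 0.236 0.11 -0.151 144; 0.085 0.236 0.11 -0.151 144"
}}

```text
t: 2.1
tcp_pos: [0.4402, 0.3684, 0.1394]
ee_rot: [[-0.984, -0.001, 0.177], [-0.177, -0.002, -0.984], [0.001, -1.0, 0.002]]
ft_force: [-1.0, 0.8, -0.1]
width: 0.994
```

Run:
```python
from h import *
go([0.4385,.3684,.04],-80)
im=capture("top"); cv2.imwrite("pics/top1.png",im[:,:,::-1])
for t in trays(im): print(*fix(t))
cv2.imwrite("pics/top1.png",cv2.resize(im[100:300,100:460],None,fx=2.2,fy=2.2)[:,:,::-1])
```

```text
t 2.1 tcp [0.4402 0.3684 0.1394] zang -79.8 w 0.994 F [-1.0347  0.823  -0.1085] q7 -1.60
-> shift mm [ 1.5 99.4 -0.5] turn 0.2 dist 99.0
[ 0.4209 -0.3841] -71.64805793762207
[0.4293 0.1067] -89.3839345574379
[0.4372 0.2432] -81.8016586303711
[0.4382 0.3681] -77.91272640228271
[ 0.4539 -0.0499] -87.1656665802002
```

View pics/top1.png

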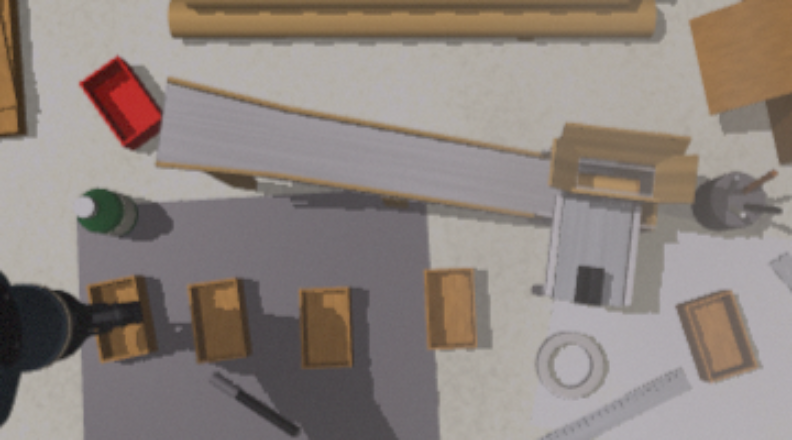

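The gripper is over the left tray (about (120,315) in this crop). All the trays are where they were, so I'll descend and grip.

{"fn": "jog_arm", "kwargs": {
  "motion": "0.085 0.001 0.035 -0.001 0; 0.085 0.001 0.065 -0.001 0; 0.085 0.001 0.085 -0.001 0; 0.085 0.001 0.099 -0.001 0; 0.085 0.001 0.099 -0.001 0; 0.055 0.001 0.099 -0.001 0; 0.055 0.001 0.099 -0.001 0; 0.055 0.001 0.099 -0.001 0; 0.055 0.001 0.099 -0.001 0; 0.055 0.001 0.099 -0.001 0; 0.055 0.001 0.099 -0.001 0; 0.055 0.001 0.089 -0.001 0; 0.055 0.001 0.069 -0.001 0; 0.055 0.001 0.04 -0.001 0; 0.055 0.001 0.01 -0.001 0; 0.055 0.001 0.01 -0.001 0",
  "force": 30
}}

```text
t: 4.15
tcp_pos: [0.4401, 0.3698, 0.1321]
ee_rot: [[-0.984, 0.002, 0.179], [-0.179, 0.001, -0.984], [-0.002, -1.0, -0.001]]
ft_force: [-0.6, 1.4, -0.5]
width: 0.715
```

Run:
```python
from h import *
go([0.4402,.3684,.34],-80)
im=capture("scene"); cv2.imwrite("pics/scene2.png",cv2.resize(im[60:330,180:480],None,fx=2.2,fy=2.2)[:,:,::-1])
```

```text
t 4.15 tcp [0.4401 0.3698 0.1321] zang -79.7 w 0.715 F [-0.5849  1.3971 -0.4625] q7 -1.59
-> shift mm [  -0.3 -207.9    1.3] turn 0.3 dist 208.0
```

View pics/scene2.png

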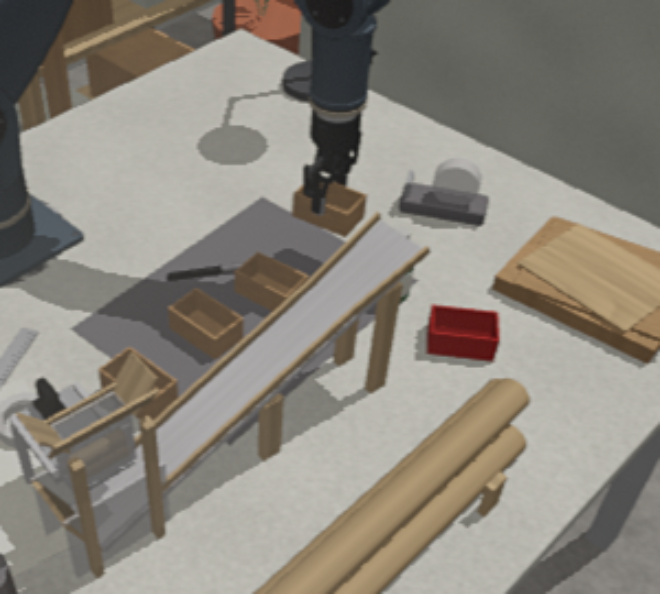

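Run:
```python
from h import *
go([0.6448,.1755,.31],-6.8)
```

```text
t 4.2 tcp [0.4393 0.3696 0.1307] zang -79.7 w 0.717 F [ 0.0284 -0.0609 -0.866 ] q7 -1.59
-> shift mm [-167.5 -179.2  227.8] turn -72.9 dist 335.0
```

{"fn": "jog_arm", "kwargs": {
  "motion": "0.055 0 -0.03 0 0; 0.055 0 -0.07 0 0; 0.055 0 -0.115 0 0; 0.055 0 -0.155 0 0; 0.055 0 -0.18 0 -4; 0.055 -0.01 -0.18 0.014 -10; 0.055 -0.03 -0.18 0.041 -18; 0.055 -0.055 -0.18 0.075 -26; 0.055 -0.08 -0.18 0.11 -34; 0.055 -0.105 -0.18 0.144 -42; 0.055 -0.13 -0.18 0.178 -50; 0.055 -0.15 -0.18 0.206 -58; 0.055 -0.162 -0.18 0.221 -65; 0.055 -0.167 -0.18 0.228 -70; 0.055 -0.1675 -0.18 0.228 -73; 0.055 -0.1675 -0.18 0.228 -73; 0.055 -0.1675 -0.18 0.228 -73",
  "force": 30
}}

```text
t: 6.32
tcp_pos: [0.6446, 0.1755, 0.3102]
ee_rot: [[-0.117, -0.001, 0.993], [-0.993, -0.0, -0.117], [0.0, -1.0, -0.001]]
ft_force: [-0.1, 0.4, -0.7]
width: 0.718
```

Run:
```python
from h import *
go([0.6448,.1755,.2515],-6.8)
for n in("scene","top"):
    im=capture(n); cv2.imwrite(f"pics/{n}3.png",cv2.resize(im[60:260,150:400] if n=="scene" else im[90:290,110:360],None,fx=3,fy=3)[:,:,::-1])
```

```text
t 6.325 tcp [0.6446 0.1755 0.3102] zang -6.7 w 0.718 F [-0.0978  0.4167 -0.6506] q7 -0.23
-> shift mm [-0.  58.7  0.3] turn 0.1 dist 59.0
```

View pics/scene3.png

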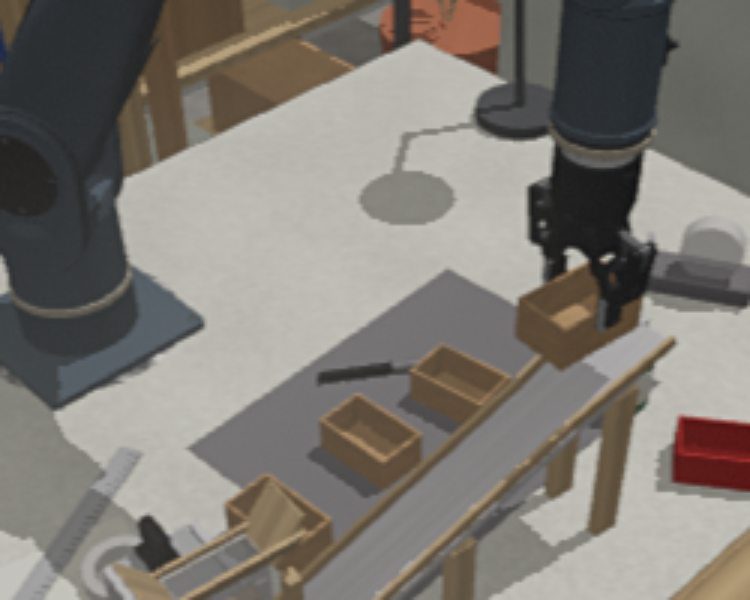

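View pics/top3.png

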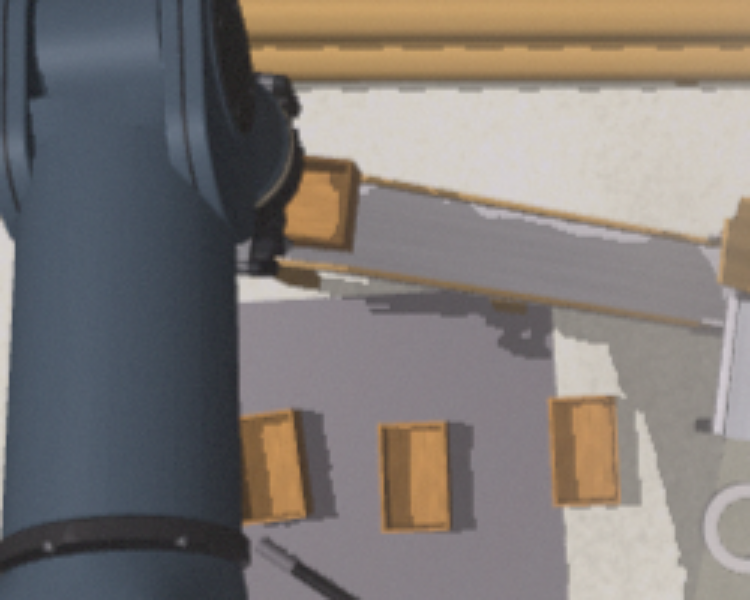

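The tray is held level over the loading end and lined up with the lane. I'll lower it slowly.

{"fn": "jog_arm", "kwargs": {
  "motion": "0.055 0 0.02 0 0; 0.055 0 0.04 0 0; 0.055 0 0.05 0 0; 0.055 0 0.054 0 0; 0.055 0 0.056 0 0; 0.055 0 0.058 0 0; 0.055 0 0.06 0 0; 0.055 0 0.062 0 0; 0.055 0 0.062 0 0",
  "force": 20
}}

```text
t: 7.55
tcp_pos: [0.6459, 0.1728, 0.2504]
ee_rot: [[-0.12, 0.003, 0.993], [-0.993, -0.003, -0.12], [0.002, -1.0, 0.004]]
ft_force: [-0.8, -7.0, 8.8]
width: 0.722
```

Run:
```python
from h import *
go([0.6448,.1755,.238],-6.8)
im=capture("scene"); cv2.imwrite(f"pics/scene4.png",cv2.resize(im[90:210,290:410],None,fx=5,fy=5)[:,:,::-1])
```

```text
t 7.55 tcp [0.6459 0.1728 0.2504] zang -6.9 w 0.722 F [-0.7934 -6.9844  8.8097] q7 -0.21
-> shift mm [-2.5 12.4 -1.4] turn -0.1 dist 13.0
```

View pics/scene4.png

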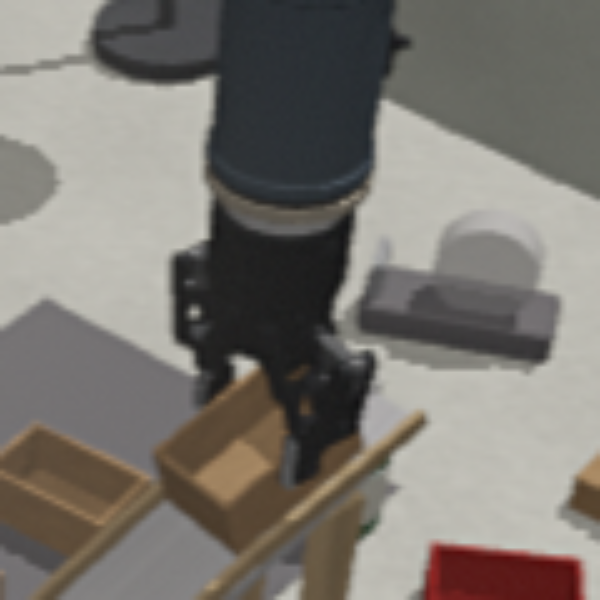

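{"fn": "jog_arm", "kwargs": {
  "motion": "0.055 0 -0.001 0 0; 0.06 0 -0.001 0 0; 0.062 0 -0.001 0 0; 0.063 0 -0.001 0 0; 0.064 0 -0.001 0 0; 0.066 0 -0.001 0 0; 0.068 0 -0.001 0 0; 0.072 0 -0.001 0 0; 0.078 0 -0.001 0 0; 0.085 0 -0.001 0 0; 0.085 0 -0.001 0 0; 0.085 0 -0.001 0 0; 0.085 0 -0.001 0 0"
}}

```text
t: 9.22
tcp_pos: [0.6459, 0.1729, 0.2514]
ee_rot: [[-0.12, 0.003, 0.993], [-0.993, -0.002, -0.12], [0.002, -1.0, 0.004]]
ft_force: [-0.1, -0.4, 0.5]
width: 0.995
```

Run:
```python
from h import *
go([0.4372,.243,.14],-82)
im=capture("scene"); cv2.imwrite(f"pics/scene5.png",cv2.resize(im[80:330,180:430],None,fx=2.4,fy=2.4)[:,:,::-1])
```

```text
t 9.225 tcp [0.6459 0.1729 0.2514] zang -6.9 w 0.995 F [-0.1058 -0.4397  0.5163] q7 -0.21
-> shift mm [ -44.8  110.6 -216. ] turn 75.1 dist 247.0
```

View pics/scene5.png

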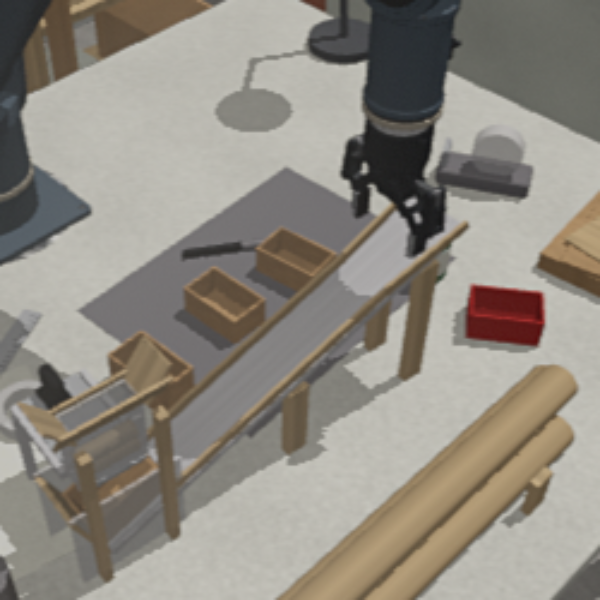

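Tray 1 slid down and is under the hopper. Next tray.

{"fn": "jog_arm", "kwargs": {
  "motion": "0.085 0 -0.03 0 0; 0.085 0 -0.06 0 0; 0.085 -0.008 -0.06 -0.036 8; 0.085 -0.018 -0.06 -0.085 18; 0.085 -0.03 -0.06 -0.135 28; 0.085 -0.04 -0.06 -0.18 38; 0.085 -0.045 -0.04 -0.21 48; 0.085 -0.045 0.0 -0.216 58; 0.085 -0.045 0.05 -0.216 68; 0.085 -0.045 0.09 -0.216 75; 0.085 -0.045 0.11 -0.216 75; 0.085 -0.045 0.11 -0.216 75"
}}

```text
t: 10.78
tcp_pos: [0.4366, 0.2428, 0.1396]
ee_rot: [[-0.99, 0.001, 0.141], [-0.141, -0.004, -0.99], [-0.001, -1.0, 0.004]]
ft_force: [0.5, -0.6, 0.7]
width: 0.996
```

Run:
```python
from h import *
im=capture("top"); cv2.imwrite(f"pics/top6.png",cv2.resize(im[100:300,100:460],None,fx=2.2,fy=2.2)[:,:,::-1])
for t in trays(im): print(*fix(t),t[2:4])
go([0.4372,.243,.04],-82)
```

```text
[ 0.421  -0.3841] -71.64805793762207 (61.91047286987305, 99.61827087402344)
[0.4293 0.1067] -89.3839345574379 (63.4501953125, 101.12346649169922)
[ 0.4533 -0.0509] -89.70469292998314 (62.96988296508789, 98.53529357910156)
t 10.825 tcp [0.4372 0.243  0.1406] zang -81.9 w 0.991 F [ 0.055  -0.1568  0.5291] q7 -1.45
-> shift mm [  0.3 100.6  -0.3] turn 0.1 dist 101.0
```

View pics/top6.png

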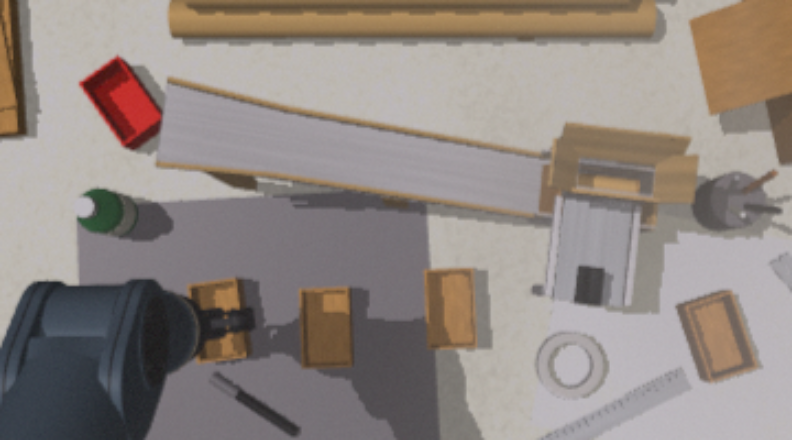

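The gripper is centred over the second tray, at about (218,318).

{"fn": "jog_arm", "kwargs": {
  "motion": "0.085 0 0.035 0 0; 0.085 0 0.065 0 0; 0.085 0 0.085 0 0; 0.085 0 0.1 0 0; 0.085 0 0.1 0 0; 0.055 0 0.1 0 0; 0.055 0 0.1 0 0; 0.055 0 0.1 0 0; 0.055 0 0.1 0 0; 0.055 0 0.1 0 0; 0.055 0 0.1 0 0; 0.055 0 0.09 0 0; 0.055 0 0.07 0 0; 0.055 0 0.03 0 0; 0.055 0 -0.02 0 0; 0.055 0 -0.07 0 0; 0.055 0 -0.12 0 0; 0.055 0 -0.16 0 0; 0.055 0 -0.17 0 0; 0.055 0 -0.17 0 0",
  "force": 30
}}

```text
t: 13.32
tcp_pos: [0.4365, 0.2435, 0.3109]
ee_rot: [[-0.99, 0.003, 0.141], [-0.141, -0.002, -0.99], [-0.003, -1.0, 0.003]]
ft_force: [-0.6, -0.4, -0.6]
width: 0.718
```

Run:
```python
from h import *
go([0.6448,.1755,.31],-6.8)
```

```text
t 13.325 tcp [0.4365 0.2435 0.3109] zang -81.9 w 0.718 F [-0.6208 -0.3778 -0.5903] q7 -1.66
-> shift mm [-196.6    1.7   96.8] turn -75.1 dist 219.0
```

{"fn": "jog_arm", "kwargs": {
  "motion": "0.055 -0.01 0 0.005 -6; 0.055 -0.03 0 0.015 -14; 0.055 -0.055 0 0.027 -22; 0.055 -0.08 0 0.04 -30; 0.055 -0.11 0 0.054 -39; 0.055 -0.14 0 0.069 -48; 0.055 -0.17 0 0.084 -57; 0.055 -0.187 0 0.092 -65; 0.055 -0.195 0 0.096 -71; 0.055 -0.1965 0.002 0.097 -75; 0.055 -0.1965 0.002 0.097 -75; 0.055 -0.1965 0.002 0.097 -75",
  "force": 30
}}

```text
t: 14.82
tcp_pos: [0.6443, 0.1752, 0.3088]
ee_rot: [[-0.121, 0.001, 0.993], [-0.993, -0.002, -0.121], [0.002, -1.0, 0.002]]
ft_force: [0.2, -0.5, -0.8]
width: 0.718
```

Run:
```python
from h import *
go([0.6448,.1755,.253],-6.8)
im=capture("scene"); cv2.imwrite(f"pics/scene7.png",cv2.resize(im[80:330,180:430],None,fx=2.4,fy=2.4)[:,:,::-1])
```

```text
t 14.825 tcp [0.6443 0.1752 0.3088] zang -7.0 w 0.718 F [ 0.1514 -0.5339 -0.8414] q7 -0.24
-> shift mm [-0.4 55.8  0.4] turn -0.2 dist 56.0
```

View pics/scene7.png

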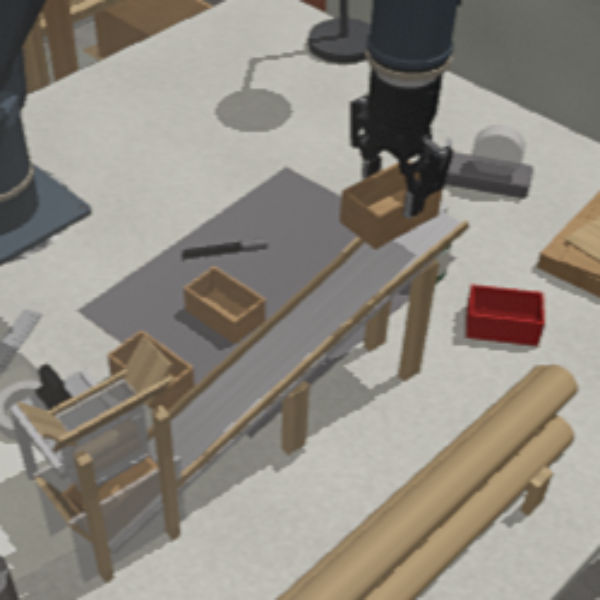

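The tray is held squarely over the lane, so I'll lower it to light contact and release slowly.

{"fn": "jog_arm", "kwargs": {
  "motion": "0.055 0 0.02 0 0; 0.055 0 0.04 0 0; 0.055 0 0.05 0 0; 0.055 0 0.055 0 0; 0.055 0 0.056 0 0; 0.055 0 0.056 0 0; 0.06 0 0.056 0 0; 0.062 0 0.056 0 0; 0.063 0 0.056 0 0; 0.064 0 0.056 0 0; 0.066 0 0.056 0 0; 0.068 0 0.056 0 0; 0.072 0 0.056 0 0; 0.078 0 0.056 0 0; 0.085 0 0.056 0 0; 0.085 0 0.056 0 0; 0.085 0 0.056 0 0; 0.085 0 0.056 0 0; 0.085 0 0.03 0 0; 0.085 0 0 0 0",
  "force": 20
}}

```text
t: 17.38
tcp_pos: [0.6441, 0.1754, 0.3093]
ee_rot: [[-0.121, 0.001, 0.993], [-0.993, -0.003, -0.121], [0.003, -1.0, 0.001]]
ft_force: [0.3, -0.0, -0.2]
width: 0.996
```

Run:
```python
from h import *
go([0.4293,.1068,.14],-88)
im=capture("scene"); cv2.imwrite(f"pics/scene8.png",cv2.resize(im[80:330,180:430],None,fx=2.4,fy=2.4)[:,:,::-1])
```

```text
t 17.375 tcp [0.6441 0.1754 0.3093] zang -6.9 w 0.996 F [ 0.3007 -0.0161 -0.1593] q7 -0.24
-> shift mm [  93.6  169.3 -205.1] turn 81.1 dist 282.0
```

View pics/scene8.png

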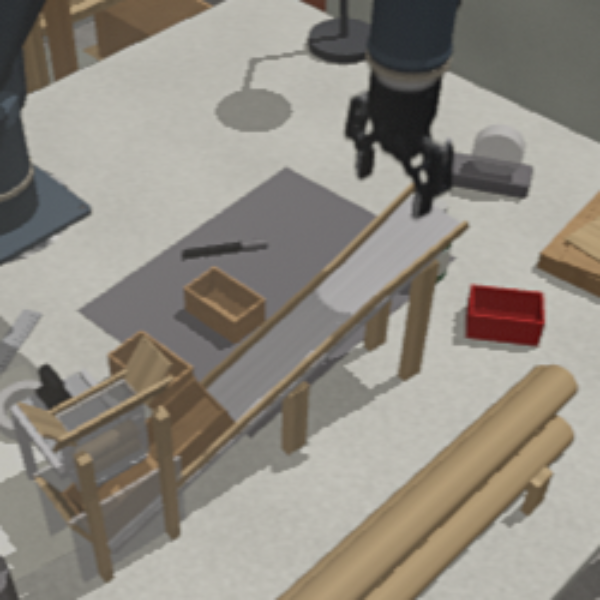

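Two trays are queued. On to the third.

{"fn": "jog_arm", "kwargs": {
  "motion": "0.085 0.015 0 -0.035 8; 0.085 0.04 0 -0.085 18; 0.085 0.06 0.01 -0.135 28; 0.085 0.08 0.02 -0.18 38; 0.085 0.0935 0.05 -0.205 48; 0.085 0.0935 0.09 -0.205 58; 0.085 0.0935 0.13 -0.205 68; 0.085 0.0935 0.16 -0.205 77; 0.085 0.0935 0.169 -0.205 81; 0.085 0.0935 0.169 -0.205 81; 0.085 0.0935 0.169 -0.205 81"
}}

```text
t: 18.8
tcp_pos: [0.4327, 0.1072, 0.1447]
ee_rot: [[-0.999, 0.008, 0.038], [-0.038, -0.0, -0.999], [-0.008, -1.0, 0.001]]
ft_force: [-1.0, 0.3, -0.3]
width: 0.994
```

Run:
```python
from h import *
im=capture("top"); cv2.imwrite(f"pics/top9.png",cv2.resize(im[100:300,100:460],None,fx=2.2,fy=2.2)[:,:,::-1])
for t in trays(im): print(*fix(t),t[2:4])
go([0.4293,.1068,.04],-88)
```

```text
[ 0.421  -0.3841] -71.64805793762207 (61.91047286987305, 99.61827087402344)
[ 0.454  -0.0498] -87.73826456069946 (61.61538314819336, 99.31402587890625)
t 18.85 tcp [0.4326 0.1073 0.1447] zang -87.8 w 0.997 F [-0.5638  0.8151  0.1947] q7 -1.27
-> shift mm [  4.2 104.6   0.4] turn 0.2 dist 105.0
```

View pics/top9.png

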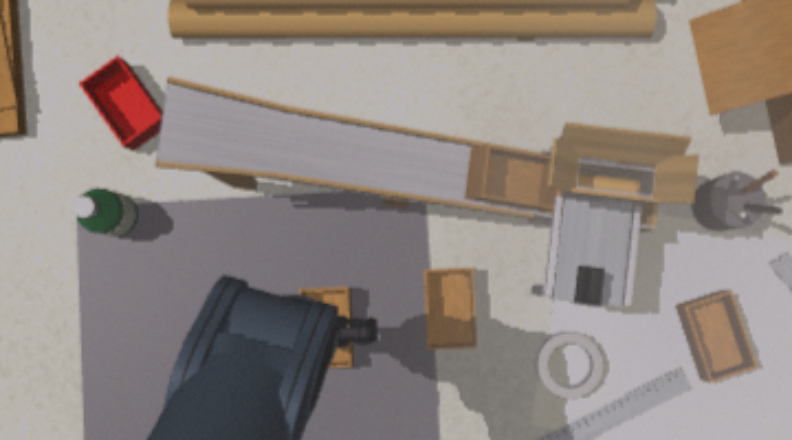

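The third tray at (326,327) is where it was. The arm is near its inner reach limit, so I'll go straight down and accept a 3 mm offset.

{"fn": "jog_arm", "kwargs": {
  "motion": "0.085 0.001 0.035 0 0; 0.085 0.002 0.065 0 0; 0.085 0.003 0.09 0 0; 0.085 0.003 0.104 0 0; 0.085 0.003 0.104 0 0; 0.085 0.003 0.104 0 0; 0.055 0.003 0.104 0 0; 0.055 0.003 0.104 0 0; 0.055 0.003 0.104 0 0; 0.055 0.003 0.104 0 0; 0.055 0.003 0.104 0 0; 0.055 0.003 0.104 0 0",
  "force": 30
}}

```text
t: 20.35
tcp_pos: [0.4309, 0.1074, 0.0414]
ee_rot: [[-0.999, 0.01, 0.038], [-0.038, 0.001, -0.999], [-0.01, -1.0, -0.0]]
ft_force: [-0.8, 0.0, 8.7]
width: 0.72
```

Run:
```python
from h import *
go([0.4493,.1068,.31],-88)
s=monitor.observe();print(s["joint_positions"],s["ee_rot"])
```

```text
t 20.35 tcp [0.4309 0.1074 0.0414] zang -87.8 w 0.720 F [-0.8342  0.0259  8.699 ] q7 -1.06
-> shift mm [ -21.  -268.4    1.2] turn 0.2 dist 269.0
[-0.6562  0.6404  0.4587  2.2703 -0.7913  0.378  -1.0598] [[-0.9992  0.0099  0.0382]
 [-0.0382  0.0006 -0.9993]
 [-0.0099 -1.     -0.0002]]
```

{"fn": "jog_arm", "kwargs": {
  "motion": "0.055 -0.002 -0.015 0 0; 0.055 -0.006 -0.045 0 0; 0.055 -0.01 -0.085 0 0; 0.055 -0.016 -0.13 0 0; 0.055 -0.02 -0.18 0 0; 0.055 -0.02 -0.225 0 0; 0.055 -0.02 -0.26 0 0; 0.055 -0.02 -0.269 0 0; 0.055 -0.02 -0.269 0 0",
  "force": 30
}}

```text
t: 21.48
tcp_pos: [0.448, 0.1082, 0.3104]
ee_rot: [[-0.999, 0.01, 0.039], [-0.039, 0.001, -0.999], [-0.01, -1.0, -0.001]]
ft_force: [0.2, 0.7, -1.7]
width: 0.72
```

Run:
```python
from h import *
go([0.6448,.1755,.31],-6.8)
```

```text
t 21.475 tcp [0.448  0.1082 0.3104] zang -87.8 w 0.720 F [ 0.1556  0.6516 -1.7258] q7 -1.51
-> shift mm [-199.3    2.5  -59.5] turn -81.0 dist 208.0
```

{"fn": "jog_arm", "kwargs": {
  "motion": "0.055 -0.01 0 -0.003 -6; 0.055 -0.03 0 -0.009 -14; 0.055 -0.055 0 -0.016 -23; 0.055 -0.08 0 -0.024 -32; 0.055 -0.11 0 -0.033 -41; 0.055 -0.14 0 -0.042 -50; 0.055 -0.17 0 -0.051 -59; 0.055 -0.188 0 -0.056 -67; 0.055 -0.197 0 -0.059 -74; 0.055 -0.1993 0.001 -0.0595 -79; 0.055 -0.1993 0.001 -0.0595 -81; 0.055 -0.1993 0.001 -0.0595 -81; 0.055 -0.1993 0.001 -0.0595 -81",
  "force": 30
}}

```text
t: 23.1
tcp_pos: [0.6446, 0.1754, 0.3112]
ee_rot: [[-0.119, 0.009, 0.993], [-0.993, 0.001, -0.119], [-0.003, -1.0, 0.009]]
ft_force: [0.0, 0.1, -1.0]
width: 0.715
```

Run:
```python
from h import *
go([0.6448,.1755,.253],-6.8)
im=capture("scene"); cv2.imwrite(f"pics/scene10.png",cv2.resize(im[80:330,180:430],None,fx=2.4,fy=2.4)[:,:,::-1])
```

```text
t 23.1 tcp [0.6446 0.1754 0.3112] zang -6.8 w 0.715 F [ 0.0449  0.1289 -0.965 ] q7 -0.23
-> shift mm [ 0.  58.2 -0.3] turn -0.0 dist 58.0
```

View pics/scene10.png

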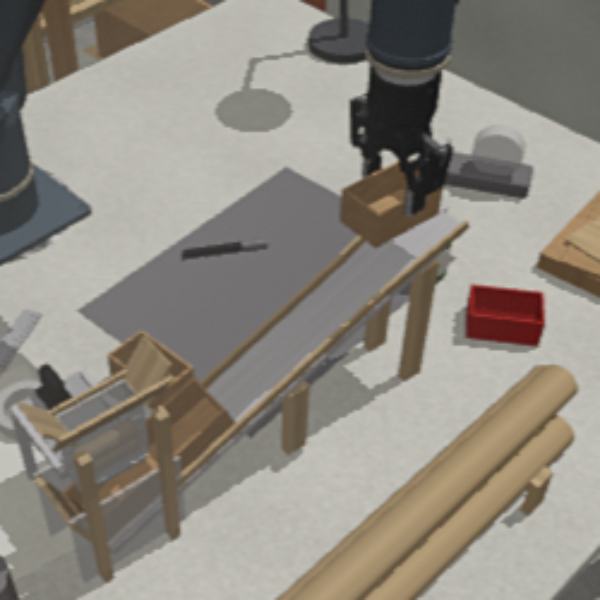

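The picture matches the second tray's, so I'll use the same release.

{"fn": "jog_arm", "kwargs": {
  "motion": "0.055 0 0.02 0 0; 0.055 0 0.04 0 0; 0.055 0 0.052 0 0; 0.055 0 0.057 0 0; 0.055 0 0.058 0 0; 0.055 0 0.058 0 0; 0.06 0 0.058 0 0; 0.062 0 0.058 0 0; 0.063 0 0.058 0 0; 0.064 0 0.058 0 0; 0.066 0 0.058 0 0; 0.068 0 0.058 0 0; 0.072 0 0.058 0 0; 0.078 0 0.058 0 0; 0.085 0 0.058 0 0; 0.085 0 0.058 0 0; 0.085 0 0.058 0 0; 0.085 0 0.058 0 0; 0.085 0 0.03 0 0; 0.085 0 0 0 0",
  "force": 20
}}

```text
t: 25.65
tcp_pos: [0.6444, 0.1755, 0.3117]
ee_rot: [[-0.119, 0.009, 0.993], [-0.993, 0.001, -0.119], [-0.002, -1.0, 0.008]]
ft_force: [1.8, -0.7, 0.1]
width: 0.994
```

Run:
```python
from h import *
go([0.454,-.0499,.20],-88)
im=capture("scene"); cv2.imwrite(f"pics/scene11.png",cv2.resize(im[80:330,180:430],None,fx=2.4,fy=2.4)[:,:,::-1])
```

```text
t 25.65 tcp [0.6444 0.1755 0.3117] zang -6.8 w 0.994 F [ 1.7983 -0.7438  0.1481] q7 -0.23
-> shift mm [ 246.6  109.8 -163.2] turn 81.2 dist 315.0
```

View pics/scene11.png

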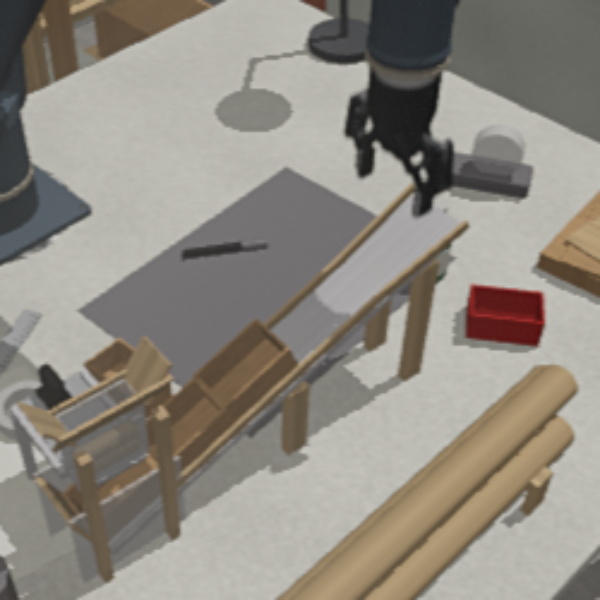

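Three are queued, but the fourth tray has been knocked: at (110,355) in the crop it sits nearer the hopper. I'll look from above.

Run:
```python
from h import *
im=capture("top"); cv2.imwrite(f"pics/top12.png",cv2.resize(im[130:290,270:470],None,fx=4,fy=4)[:,:,::-1])
for t in trays(im): print(*fix(t),t[2:4],t[4])
```

```text
[ 0.4209 -0.3841] -71.64805793762207 (61.91047286987305, 99.73922729492188) [427.0463 252.4722]
[ 0.4432 -0.0799] -87.62814664840698 (61.506980895996094, 99.1786880493164) [315.1339 243.5357]
```

View pics/top12.png

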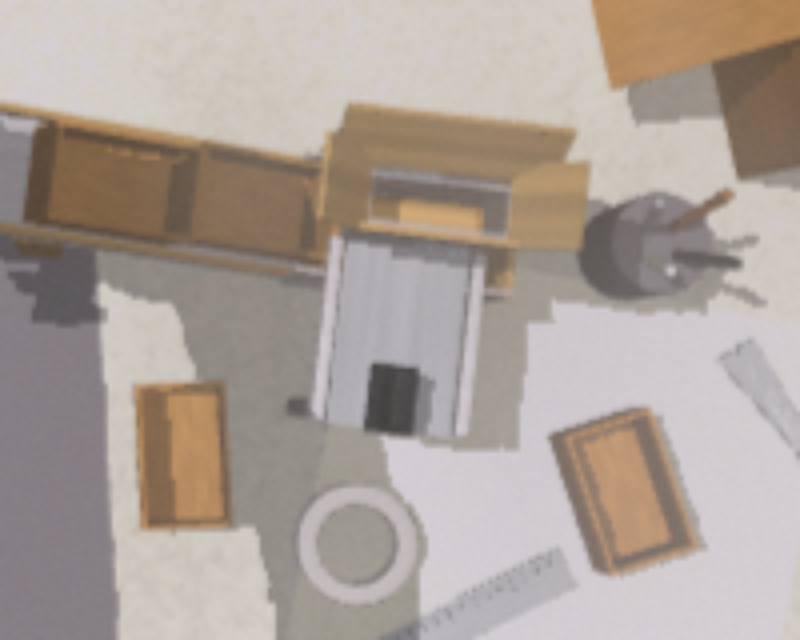

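The fourth tray is now at (0.443, -0.080), with clearance to the tape roll.

Run:
```python
from h import *
go([0.4440,-.0799,.16],-87.6)
```

```text
t 25.75 tcp [0.646  0.1753 0.3149] zang -6.8 w 0.995 F [ 0.0146 -0.4075  0.2727] q7 -0.23
-> shift mm [ 278.1  151.1 -172.4] turn 80.8 dist 360.0
```

{"fn": "jog_arm", "kwargs": {
  "motion": "0.085 0.02 0 -0.03 8; 0.085 0.05 0 -0.07 16; 0.085 0.09 0 -0.11 24; 0.085 0.13 0 -0.14 32; 0.085 0.17 0 -0.16 40; 0.085 0.21 0.01 -0.17 48; 0.085 0.25 0.03 -0.172 56; 0.085 0.278 0.06 -0.172 64; 0.085 0.278 0.1 -0.172 72; 0.085 0.278 0.13 -0.172 80; 0.085 0.278 0.15 -0.172 81; 0.085 0.278 0.15 -0.172 81; 0.085 0.278 0.15 -0.172 81"
}}

```text
t: 27.38
tcp_pos: [0.4446, -0.08, 0.1617]
ee_rot: [[-0.999, 0.015, 0.038], [-0.038, 0.003, -0.999], [-0.016, -1.0, -0.002]]
ft_force: [-0.2, -0.8, -1.4]
width: 0.99
```

Run:
```python
from h import *
im=capture("top"); cv2.imwrite(f"pics/top13.png",cv2.resize(im[130:290,270:470],None,fx=4,fy=4)[:,:,::-1])
for t in trays(im): print(*fix(t),t[2:4],t[4])
go([0.4432,-.0799,.04],-87.6)
```

```text
[ 0.4209 -0.3841] -71.64805793762207 (62.503562927246094, 99.77952575683594) [427.0734 252.5138]
t 27.425 tcp [ 0.4448 -0.08    0.1619] zang -87.8 w 0.997 F [-0.3117  0.6479  0.1493] q7 -0.84
-> shift mm [  3.5 121.9   0.1] turn -0.2 dist 122.0
```

View pics/top13.png

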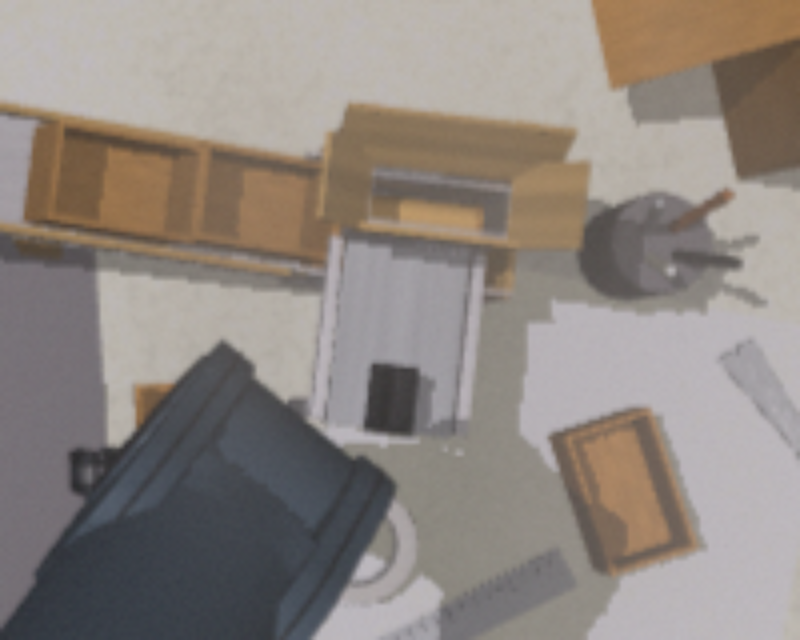

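The wrist now hangs over the gate's side. I'll check its clearance in the scene view before descending.

Run:
```python
from h import *
im=capture("scene"); cv2.imwrite(f"pics/scene13.png",cv2.resize(im[60:340,100:380],None,fx=2.1,fy=2.1)[:,:,::-1])
print(monitor.observe()["joint_positions"])
```

```text
[-0.4699  0.4753  0.7941  2.1484 -0.5395  0.7053 -0.8446]
```

View pics/scene13.png

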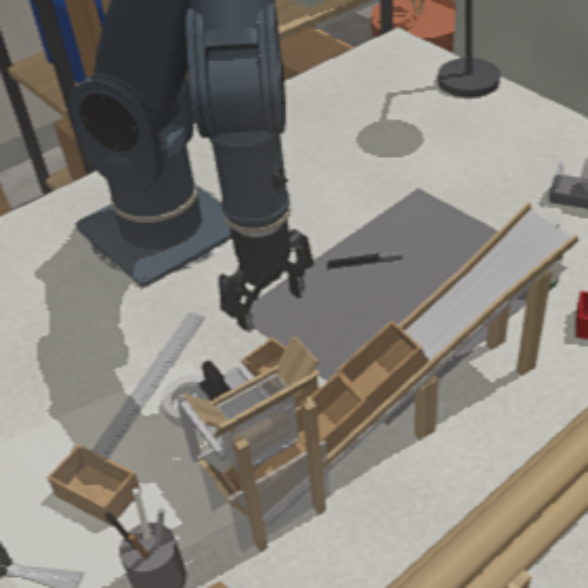

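The wrist is vertical and well clear. Descending.

{"fn": "jog_arm", "kwargs": {
  "motion": "0.085 0 0.035 0 0; 0.085 0.001 0.07 0 0; 0.085 0.002 0.1 0 0; 0.085 0.002 0.117 0 0; 0.085 0.002 0.121 0 0; 0.085 0.002 0.121 0 0; 0.055 0.002 0.121 0 0; 0.055 0.002 0.121 0 0; 0.055 0.002 0.121 0 0; 0.055 0.002 0.121 0 0; 0.055 0.002 0.121 0 0; 0.055 0.002 0.121 0 0; 0.055 0.002 0.11 0 0; 0.055 0.002 0.08 0 0; 0.055 0.0 0.04 0 0; 0.055 -0.004 0.0 0 0; 0.055 -0.008 -0.05 0 0; 0.055 -0.008 -0.1 0 0; 0.055 -0.008 -0.14 0 0; 0.055 -0.008 -0.15 0 0",
  "force": 30
}}

```text
t: 29.98
tcp_pos: [0.4506, -0.0806, 0.3147]
ee_rot: [[-0.999, 0.02, 0.038], [-0.038, 0.003, -0.999], [-0.02, -1.0, -0.003]]
ft_force: [-0.3, 1.3, -0.5]
width: 0.722
```

Run:
```python
from h import *
go([0.6448,.1755,.31],-6.8)
im=capture("scene"); cv2.imwrite(f"pics/scene14.png",cv2.resize(im[60:340,100:380],None,fx=2.1,fy=2.1)[:,:,::-1])
```

```text
t 29.975 tcp [ 0.4506 -0.0806  0.3147] zang -87.8 w 0.722 F [-0.2514  1.3008 -0.5299] q7 -1.08
-> shift mm [-203.7    9.4 -248.5] turn -81.0 dist 321.0
```

View pics/scene14.png

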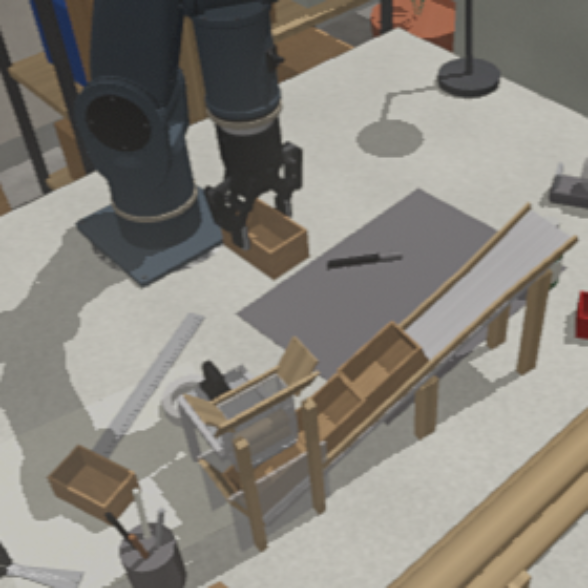

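{"fn": "jog_arm", "kwargs": {
  "motion": "0.055 0 0 -0.02 0; 0.055 -0.005 0 -0.055 -4; 0.055 -0.015 0 -0.095 -10; 0.055 -0.03 0 -0.135 -18; 0.055 -0.055 0 -0.175 -26; 0.055 -0.085 0 -0.21 -35; 0.055 -0.12 0 -0.235 -44; 0.055 -0.155 0 -0.2485 -53; 0.055 -0.185 0.004 -0.2485 -62; 0.055 -0.2 0.007 -0.2485 -70; 0.055 -0.2037 0.009 -0.2485 -77; 0.055 -0.2037 0.009 -0.2485 -81; 0.055 -0.2037 0.009 -0.2485 -81; 0.055 -0.2037 0.009 -0.2485 -81",
  "force": 30
}}

```text
t: 31.78
tcp_pos: [0.6444, 0.1757, 0.3094]
ee_rot: [[-0.12, 0.018, 0.993], [-0.993, 0.003, -0.12], [-0.006, -1.0, 0.018]]
ft_force: [-0.2, 0.1, -0.1]
width: 0.716
```

Run:
```python
from h import *
go([0.6448,.1755,.253],-6.8)
im=capture("scene"); cv2.imwrite(f"pics/scene15.png",cv2.resize(im[80:330,180:430],None,fx=2.4,fy=2.4)[:,:,::-1])
```

```text
t 31.775 tcp [0.6444 0.1757 0.3094] zang -6.9 w 0.716 F [-0.1501  0.1162 -0.057 ] q7 -0.21
-> shift mm [ 0.4 56.4 -0.6] turn -0.1 dist 56.0
```

View pics/scene15.png

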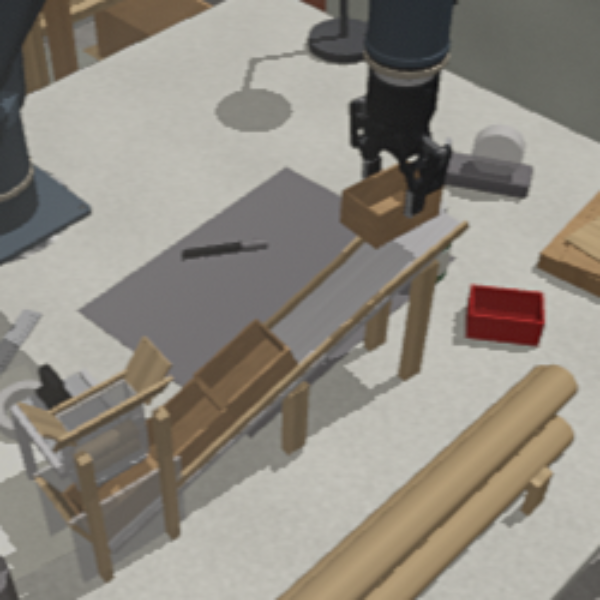

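The pose is the same as before, so the same release.

{"fn": "jog_arm", "kwargs": {
  "motion": "0.055 0 0.02 0 0; 0.055 0 0.04 0 0; 0.055 0 0.051 0 0; 0.055 0 0.055 0 0; 0.055 0 0.056 0 0; 0.055 0 0.056 0 0; 0.06 0 0.056 0 0; 0.062 0 0.056 0 0; 0.063 0 0.056 0 0; 0.064 0 0.056 0 0; 0.066 0 0.056 0 0; 0.068 0 0.056 0 0; 0.072 0 0.056 0 0; 0.078 0 0.056 0 0; 0.085 0 0.056 0 0; 0.085 0 0.056 0 0; 0.085 0 0.056 0 0; 0.085 0 0.056 0 0; 0.085 0 0.03 0 0; 0.085 0 0 0 0",
  "force": 20
}}

```text
t: 34.33
tcp_pos: [0.6442, 0.1757, 0.3097]
ee_rot: [[-0.12, 0.017, 0.993], [-0.993, 0.003, -0.12], [-0.005, -1.0, 0.017]]
ft_force: [1.1, 0.7, 0.5]
width: 0.997
```

Run:
```python
from h import *
im=capture("scene"); cv2.imwrite(f"pics/scene16.png",cv2.resize(im[80:330,120:430],None,fx=2.4,fy=2.4)[:,:,::-1])
im=capture("top"); 
for t in trays(im): print(*fix(t),t[2:4],t[4])
go([0.421,-.3841,.36],-71.7)
```

```text
[ 0.421 -0.384] -71.9150161743164 (61.65816879272461, 99.61980438232422) [427.037 252.463]
t 34.425 tcp [0.6459 0.1755 0.3131] zang -6.9 w 0.994 F [-0.0506  0.0336  0.5658] q7 -0.21
-> shift mm [ 582.2  -54.9 -154.8] turn 64.8 dist 605.0
```

View pics/scene16.png

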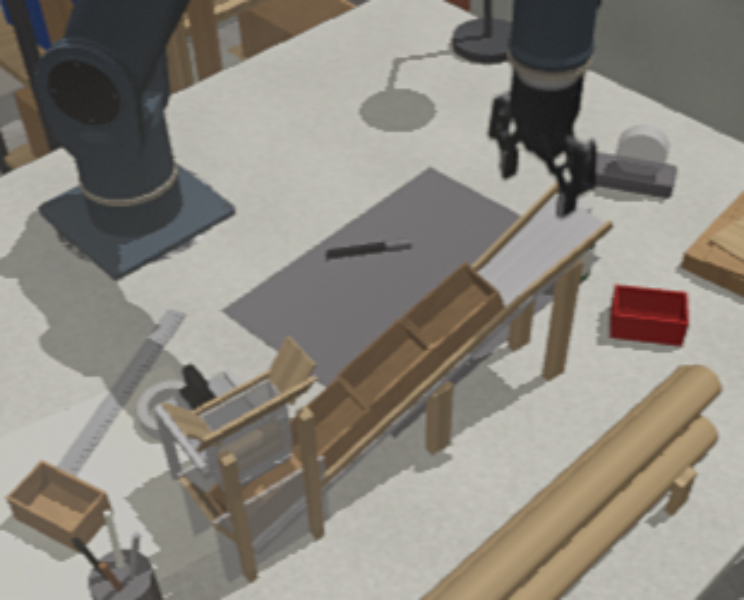

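Four are queued. The last tray is unmoved at (0.421, -0.384).

{"fn": "jog_arm", "kwargs": {
  "motion": "0.085 0.01 -0.02 -0.02 4; 0.085 0.03 -0.04 -0.06 8; 0.085 0.07 -0.05 -0.1 14; 0.085 0.12 -0.05 -0.13 20; 0.085 0.17 -0.05 -0.15 26; 0.085 0.22 -0.05 -0.155 32; 0.085 0.27 -0.05 -0.155 38; 0.085 0.32 -0.05 -0.155 44; 0.085 0.37 -0.05 -0.155 50; 0.085 0.42 -0.05 -0.155 56; 0.085 0.47 -0.05 -0.155 60; 0.085 0.52 -0.05 -0.155 64; 0.085 0.56 -0.05 -0.155 65; 0.085 0.582 -0.03 -0.155 65; 0.085 0.582 0.02 -0.155 65; 0.085 0.582 0.07 -0.155 65; 0.085 0.582 0.11 -0.155 65; 0.085 0.582 0.13 -0.155 65; 0.085 0.582 0.13 -0.155 65"
}}

```text
t: 36.8
tcp_pos: [0.4245, -0.3822, 0.1736]
ee_rot: [[-0.95, 0.021, 0.31], [-0.31, 0.007, -0.951], [-0.022, -1.0, 0.0]]
ft_force: [1.2, 0.3, -0.6]
width: 0.998
```

Run:
```python
from h import *
im=capture("top"); cv2.imwrite(f"pics/top17.png",cv2.resize(im[100:300,150:470],None,fx=2.4,fy=2.4)[:,:,::-1])
for t in trays(im): print(*fix(t),t[2:4],t[4])
go([0.421,-.384,.04],-71.8)
im=capture("scene"); cv2.imwrite(f"pics/scene17.png",cv2.resize(im[130:350,50:350],None,fx=2.4,fy=2.4)[:,:,::-1])
```

```text
t 36.85 tcp [ 0.4249 -0.3829  0.1749] zang -71.9 w 0.992 F [-0.291  -0.2818 -0.1422] q7 -0.03
-> shift mm [  7.1 134.8  -0.5] turn -0.1 dist 135.0
```

View pics/top17.png

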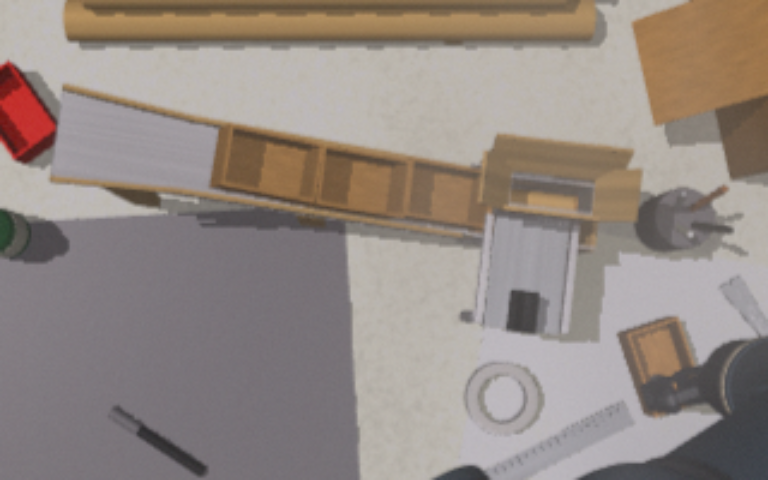

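View pics/scene17.png

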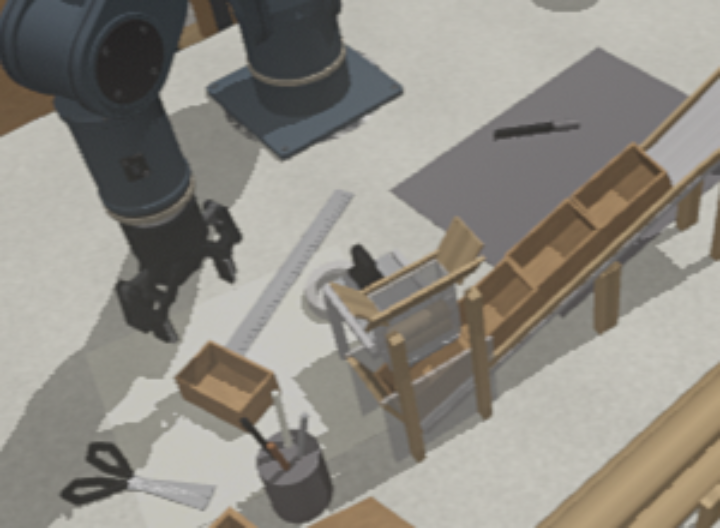

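The last tray hasn't moved (about (658,365) in the top crop), and the gripper is above it.

{"fn": "jog_arm", "kwargs": {
  "motion": "0.085 0.001 0.035 0 0; 0.085 0.003 0.07 0 0; 0.085 0.005 0.105 0 0; 0.085 0.007 0.128 0 0; 0.085 0.007 0.134 0 0; 0.085 0.007 0.134 0 0; 0.055 0.007 0.134 0 0; 0.055 0.007 0.134 0 0; 0.055 0.007 0.134 0 0; 0.055 0.007 0.134 0 0; 0.055 0.007 0.134 0 0; 0.055 0.007 0.134 0 0; 0.055 0.007 0.125 0 0; 0.055 0.007 0.1 0 0; 0.055 0.004 0.06 0 0; 0.055 0 0.01 0 0; 0.055 0 -0.04 0 0; 0.055 0 -0.09 0 0; 0.055 0 -0.14 0 0; 0.055 0 -0.165 0 0",
  "force": 30
}}

```text
t: 39.4
tcp_pos: [0.4208, -0.3846, 0.3442]
ee_rot: [[-0.951, 0.027, 0.31], [-0.31, 0.002, -0.951], [-0.026, -1.0, 0.006]]
ft_force: [-0.6, -0.9, -1.6]
width: 0.72
```

Run:
```python
from h import *
go([0.6448,.1755,.34],-6.8)
im=capture("scene"); cv2.imwrite(f"pics/scene18.png",cv2.resize(im[130:350,50:350],None,fx=2.4,fy=2.4)[:,:,::-1])
```

```text
t 39.4 tcp [ 0.4208 -0.3846  0.3442] zang -72.0 w 0.720 F [-0.6386 -0.8854 -1.5666] q7 -0.17
-> shift mm [-386.3   11.2 -463.3] turn -65.2 dist 603.0
```

View pics/scene18.png

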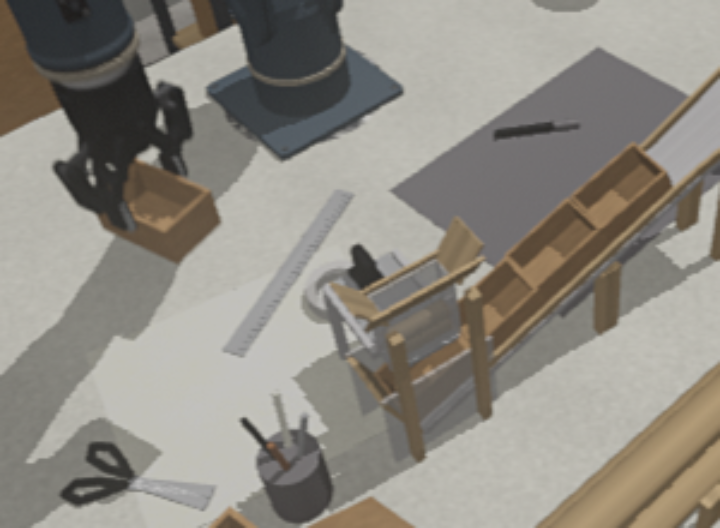

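{"fn": "jog_arm", "kwargs": {
  "motion": "0.055 -0.006 0 -0.012 0; 0.055 -0.02 0 -0.04 -3; 0.055 -0.04 0 -0.08 -7; 0.055 -0.06 0 -0.125 -11; 0.055 -0.08 0 -0.17 -15; 0.055 -0.1 0 -0.215 -19; 0.055 -0.12 0 -0.26 -23; 0.055 -0.14 0 -0.305 -27; 0.055 -0.16 0 -0.35 -31; 0.055 -0.185 0 -0.39 -36; 0.055 -0.22 0 -0.42 -41; 0.055 -0.26 0 -0.44 -46; 0.055 -0.3 0.003 -0.455 -51; 0.055 -0.34 0.007 -0.463 -56; 0.055 -0.37 0.01 -0.463 -61; 0.055 -0.386 0.011 -0.463 -65; 0.055 -0.386 0.02 -0.463 -65; 0.055 -0.386 0.03 -0.463 -65; 0.055 -0.386 0.03 -0.463 -65",
  "force": 30
}}

```text
t: 41.82
tcp_pos: [0.6443, 0.1744, 0.3217]
ee_rot: [[-0.122, 0.026, 0.992], [-0.993, -0.0, -0.122], [-0.003, -1.0, 0.026]]
ft_force: [0.2, 0.1, -0.6]
width: 0.722
```

Run:
```python
from h import *
go([0.6448,.1765,.253],-6.8)
im=capture("scene"); cv2.imwrite(f"pics/scene19.png",cv2.resize(im[80:330,180:430],None,fx=2.4,fy=2.4)[:,:,::-1])
```

```text
t 41.825 tcp [0.6443 0.1744 0.3217] zang -7.0 w 0.722 F [ 0.1854  0.0574 -0.6398] q7 -0.20
-> shift mm [-2.  68.7 -1.5] turn -0.2 dist 69.0
```

View pics/scene19.png

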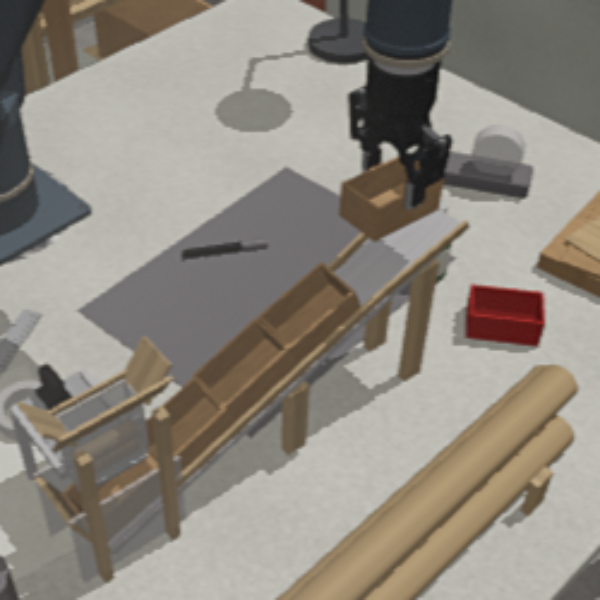

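{"fn": "jog_arm", "kwargs": {
  "motion": "0.055 -0.002 0.02 -0.0015 0; 0.055 -0.002 0.045 -0.0015 0; 0.055 -0.002 0.06 -0.0015 0; 0.055 -0.002 0.067 -0.0015 0; 0.055 -0.002 0.0685 -0.0015 0; 0.055 -0.002 0.0685 -0.0015 0; 0.06 -0.002 0.0685 -0.0015 0; 0.062 -0.002 0.0685 -0.0015 0; 0.063 -0.002 0.0685 -0.0015 0; 0.064 -0.002 0.0685 -0.0015 0; 0.066 -0.002 0.0685 -0.0015 0; 0.068 -0.002 0.0685 -0.0015 0; 0.072 -0.002 0.0685 -0.0015 0; 0.078 -0.002 0.0685 -0.0015 0; 0.085 -0.002 0.0685 -0.0015 0; 0.085 -0.002 0.0685 -0.0015 0; 0.085 -0.002 0.0685 -0.0015 0; 0.085 -0.002 0.055 -0.0015 0; 0.085 -0.002 0.03 -0.0015 0; 0.085 -0.002 -0.01 -0.0015 0",
  "force": 20
}}

```text
t: 44.38
tcp_pos: [0.6427, 0.1765, 0.3333]
ee_rot: [[-0.122, 0.026, 0.992], [-0.993, -0.0, -0.122], [-0.003, -1.0, 0.026]]
ft_force: [0.2, 0.2, 0.1]
width: 0.993
```

Run:
```python
from h import *
go([0.5,-.1,.36],-96)
im=capture("scene"); cv2.imwrite(f"pics/scene20.png",cv2.resize(im[80:330,180:430],None,fx=2.4,fy=2.4)[:,:,::-1])
im=capture("top"); cv2.imwrite(f"pics/top20.png",cv2.resize(im[130:270,320:460],None,fx=4.2,fy=4.2,interpolation=cv2.INTER_CUBIC)[:,:,::-1])
```

```text
t 44.375 tcp [0.6427 0.1765 0.3333] zang -7.0 w 0.993 F [0.224  0.225  0.0607] q7 -0.21
-> shift mm [ 291.8  -30.3 -107.1] turn 89.0 dist 312.0
```

View pics/scene20.png

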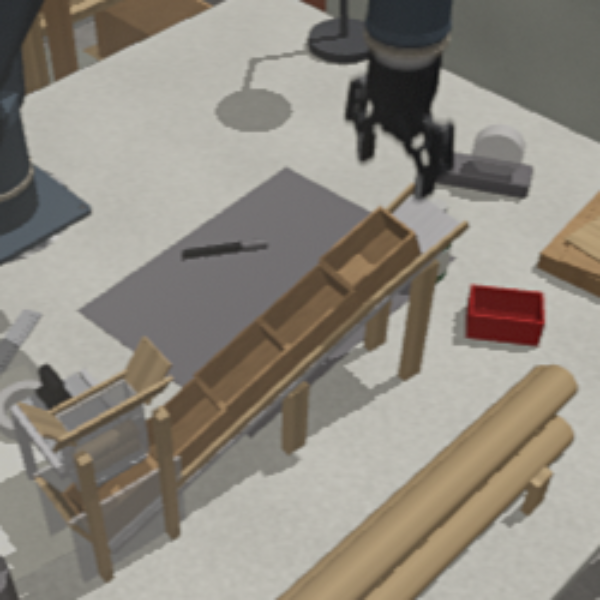

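View pics/top20.png

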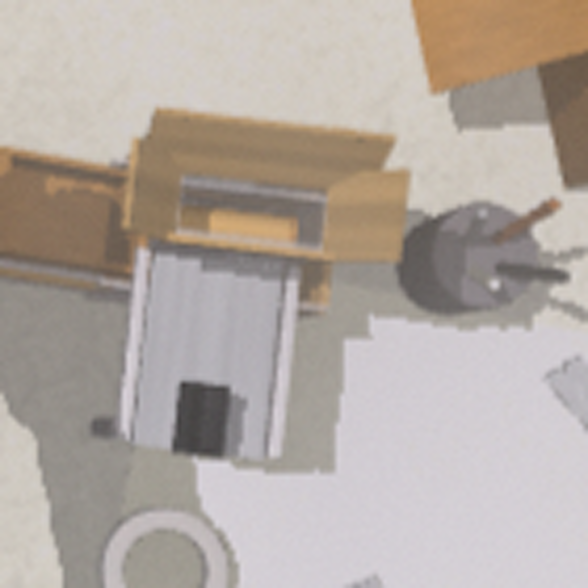

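All five trays are queued nose to tail. Now I'll locate the gate fin, the black block at about (202,418) in the top crop.

Run:
```python
from h import *
im=cv2.cvtColor(capture("top"),cv2.COLOR_RGB2BGR)
g=cv2.cvtColor(im,cv2.COLOR_BGR2GRAY)
m=(g[215:245,350:385]<60).astype(np.uint8)
n,l,st,_=cv2.connectedComponentsWithStats(m); k=1+np.argmax(st[1:,4]); 
c=np.argwhere(l==k)[:,::-1]+[350,215]
r=cv2.minAreaRect(c.astype(np.float32)); print(r, c.min(0),c.max(0))
o=np.array([.6249,.0086]); X=np.array([np.cos(np.radians(-6.8)),np.sin(np.radians(-6.8))]); Y=np.array([-X[1],X[0]])
def st_(P): d=np.array(P)[:2]-o; return d@X,d@Y
box=cv2.boxPoints(r); print(box)
for p in box:
    for z in(.127,.169):
        P=plane("top",p,z); print(p,z,P,st_(P))
print("slot1 pred",o-.2219*Y)
im=capture("scene"); cv2.imwrite("pics/scene21.png",cv2.resize(im[210:300,170:290],None,fx=6,fy=6,interpolation=cv2.INTER_CUBIC)[:,:,::-1])
```

```text
Traceback (most recent call last):
ValueError: attempt to get argmax of an empty sequence
```

Run:
```python
from h import *
im=cv2.cvtColor(capture("top"),cv2.COLOR_RGB2BGR)
g=cv2.cvtColor(im,cv2.COLOR_BGR2GRAY)
print(g[218:242:2,356:380])
m=(g[215:245,350:385]<85).astype(np.uint8)
n,l,st,_=cv2.connectedComponentsWithStats(m); k=1+np.argmax(st[1:,4]); 
c=np.argwhere(l==k)[:,::-1]+[350,215]
r=cv2.minAreaRect(c.astype(np.float32)); print(r, c.min(0),c.max(0))
o=np.array([.6249,.0086]); X=np.array([np.cos(np.radians(-6.8)),np.sin(np.radians(-6.8))]); Y=np.array([-X[1],X[0]])
def st_(P): d=np.array(P)[:2]-o; return d@X,d@Y
box=cv2.boxPoints(r); 
for p in box:
    for z in(.127,.169):
        P=plane("top",p,z); print(p,z,P,st_(P))
print("slot1 pred",o-.2219*Y)
im=capture("scene"); cv2.imwrite("pics/scene21.png",cv2.resize(im[210:300,170:290],None,fx=6,fy=6,interpolation=cv2.INTER_CUBIC)[:,:,::-1])
```

```text
[[173 175 176 174 173 178 177 176 174 176 174 180 181 181 181 178 176 175
  173 174 180 177 177 178]
 [176 179 177 175 177 178 173 152 150 153 156 159 165 172 173 178 175 171
  173 178 178 175 177 177]
 [176 177 178 175 177 176 135  75  78  76  72  73  72  75  78  75  76  82
  114 178 178 179 178 176]
 [175 177 175 176 181 173 123  75  76  75  70  72  77  82  82  79  79  79
   96 129 137 164 167 178]
 [177 177 176 178 182 167  87  79  75  71  71  71  75  84  81  78  77  78
   99 131 131 130 144 179]
 [178 177 174 180 183 168  85  74  76  71  69  73  77  76  80  77  71  83
  109 129 133 145 180 181]
 [177 179 179 180 181 155  76  75  74  70  71  72  78  80  79  74  78  88
  121 132 133 145 181 180]
 [177 177 178 181 176 132  76  76  72  69  70  73  81  78  79  77  75  94
  131 130 132 144 181 182]
 [177 178 180 182 169 103  77  76  71  69  69  76  79  76  77  76  77  95
  131 130 130 145 181 180]
 [166 168 174 173 162  85  73  72  72  70  70  71  77  74  75  77  79 105
  132 131 146 181 181 181]
 [159 156 155 158 153 138 141 142 128 126 139 119 109 108  98  97  99 126
  140 143 151 17
[... 529 characters left out ...]
np.float64(-0.09527609261195401), np.float64(-0.21849062017330917))
[362.5732 220.8414] 0.169 [ 0.5035 -0.1905  0.169 ] (np.float64(-0.09700937762918868), np.float64(-0.21208357631908156))
[373.6586 222.0732] 0.127 [ 0.5014 -0.2253  0.127 ] (np.float64(-0.09496524369433308), np.float64(-0.24689641592241007))
[373.6586 222.0732] 0.169 [ 0.5005 -0.2177  0.169 ] (np.float64(-0.09671009281991452), np.float64(-0.2394326281611083))
[371.9147 237.7683] 0.127 [ 0.4613 -0.2205  0.127 ] (np.float64(-0.13531352105573294), np.float64(-0.24688496494242007))
[371.9147 237.7683] 0.169 [ 0.4619 -0.2131  0.169 ] (np.float64(-0.13555734564958838), np.float64(-0.23942160317704678))
slot1 pred [ 0.5986 -0.2117]
```

View pics/scene21.png

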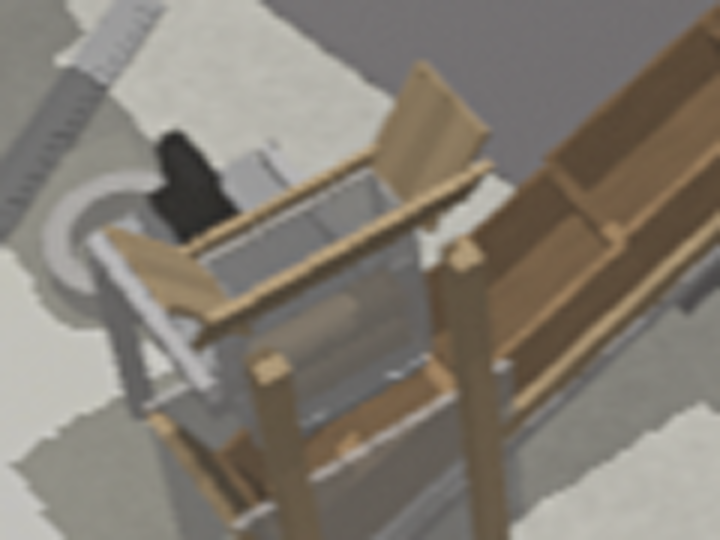

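Run:
```python
from h import *
go([0.4827,-.2041,.26],-96.8)
```

```text
t 44.625 tcp [0.6431 0.1766 0.3329] zang -7.0 w 1.000 F [ 0.9052  0.6358 -0.5659] q7 -0.21
-> shift mm [ 397.7   68.2 -114.7] turn 89.8 dist 419.0
```

{"fn": "jog_arm", "kwargs": {
  "motion": "0.085 0.01 -0.02 -0.03 8; 0.085 0.03 -0.03 -0.07 16; 0.085 0.07 -0.03 -0.11 24; 0.085 0.11 -0.03 -0.14 32; 0.085 0.15 -0.03 -0.15 40; 0.085 0.2 -0.03 -0.15 48; 0.085 0.25 -0.03 -0.15 56; 0.085 0.3 -0.03 -0.145 64; 0.085 0.35 -0.03 -0.13 72; 0.07 0.385 -0.02 -0.12 80; 0.05 0.398 0.01 -0.115 86; 0.05 0.398 0.04 -0.115 90; 0.05 0.398 0.068 -0.115 90; 0.05 0.398 0.068 -0.115 90; 0.05 0.398 0.068 -0.115 90"
}}

```text
t: 46.5
tcp_pos: [0.4825, -0.2047, 0.2609]
ee_rot: [[-0.992, 0.028, -0.122], [0.122, 0.0, -0.993], [-0.028, -1.0, -0.004]]
ft_force: [0.1, 0.2, 0.4]
width: 0.582
```

Run:
```python
from h import *
go([0.4827,-.2041,.159],-96.8)
im=capture("scene"); cv2.imwrite("pics/scene22.png",cv2.resize(im[150:300,130:330],None,fx=4,fy=4)[:,:,::-1])
im=capture("top"); cv2.imwrite("pics/top22.png",cv2.resize(im[130:270,320:460],None,fx=4.2,fy=4.2)[:,:,::-1])
```

```text
t 46.5 tcp [ 0.4825 -0.2047  0.2609] zang -97.0 w 0.582 F [0.0501 0.1733 0.3528] q7 -0.83
-> shift mm [  2.7 101.8  -0.3] turn -0.2 dist 102.0
```

View pics/scene22.png

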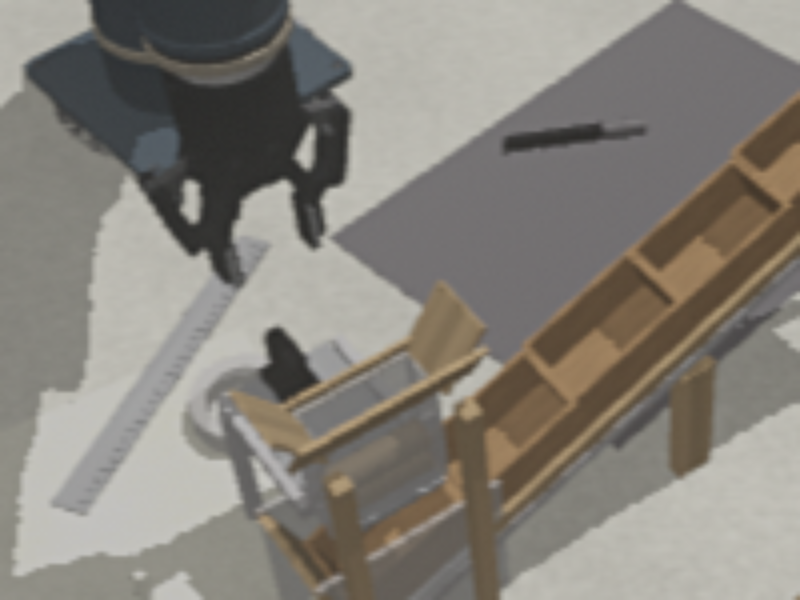

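View pics/top22.png

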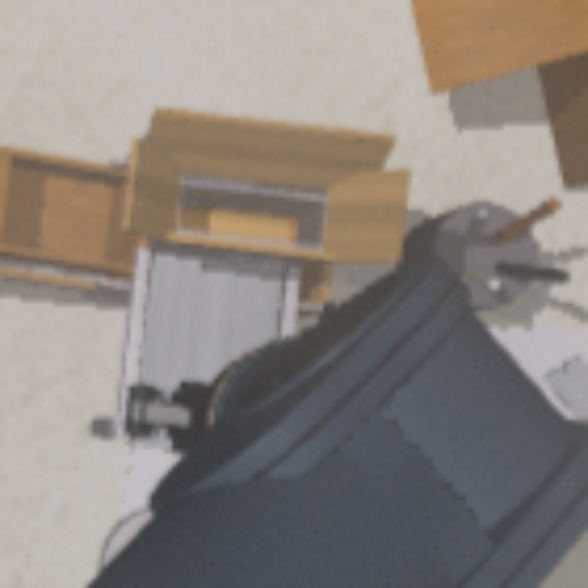

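The gripper straddles the fin line. Descending onto the fin with the jaws partly open.

{"fn": "jog_arm", "kwargs": {
  "motion": "0.05 0.001 0.03 0 0; 0.05 0.002 0.06 0 0; 0.05 0.003 0.08 0 0; 0.05 0.003 0.093 0 0; 0.05 0.003 0.101 0 0; 0.05 0.003 0.101 0 0",
  "force": 30
}}

```text
t: 47.35
tcp_pos: [0.4829, -0.2044, 0.1603]
ee_rot: [[-0.992, 0.029, -0.122], [0.122, 0.0, -0.993], [-0.029, -1.0, -0.004]]
ft_force: [-0.5, 1.0, -0.6]
width: 0.588
```

Run:
```python
from h import *
go([0.4827,-.2041,.159],-96.8)
im=capture("scene"); cv2.imwrite("pics/scene23.png",cv2.resize(im[150:300,130:330],None,fx=4,fy=4)[:,:,::-1])
im=capture("top"); cv2.imwrite("pics/top23.png",cv2.resize(im[130:270,320:460],None,fx=4.2,fy=4.2)[:,:,::-1])
```

```text
t 47.35 tcp [ 0.4829 -0.2044  0.1603] zang -97.0 w 0.588 F [-0.5114  0.9593 -0.5917] q7 -0.70
-> shift mm [ 0.3  1.3 -0.3] turn -0.2 dist 1.0
```

View pics/scene23.png

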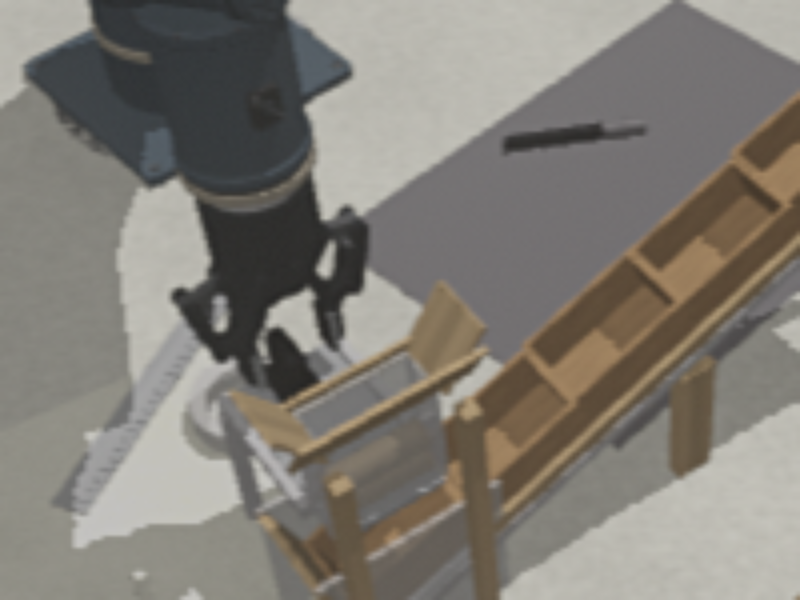

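View pics/top23.png

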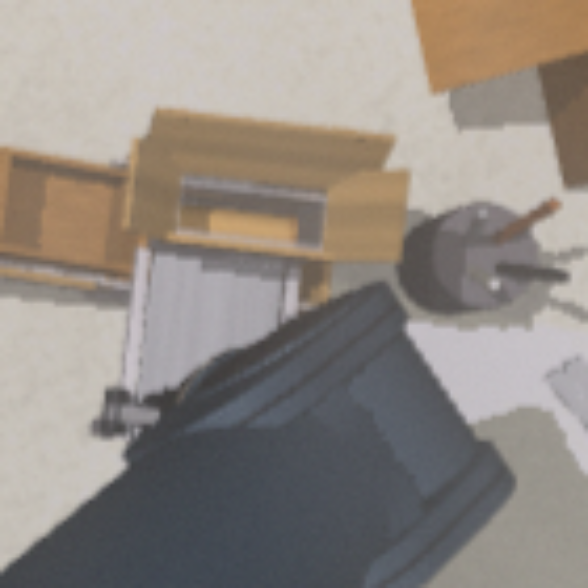

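The fin is between the fingers, slightly nearer the -y one. I'll shift 3 mm and close.

{"fn": "jog_arm", "kwargs": {
  "motion": "0.05 0 0.001 0.003 0; 0.035 0 0.001 0.003 0; 0.02 0 0.001 0.003 0; 0.01 0 0.001 0.003 0; 0.01 0 0.001 0.003 0; 0.01 0 0.001 0.003 0; 0.01 0 0.001 0.003 0",
  "force": 40
}}

```text
t: 48.32
tcp_pos: [0.4825, -0.2096, 0.1602]
ee_rot: [[-0.992, 0.031, -0.123], [0.123, -0.004, -0.992], [-0.031, -1.0, -0.0]]
ft_force: [-2.1, -7.1, 0.6]
width: 0.178
```

Run:
```python
from h import *
go([0.4827-.0695,-.2041+.0083,.159],-96.8)
print(monitor.observe()["tcp_pos"])
```

```text
t 48.325 tcp [ 0.4825 -0.2096  0.1602] zang -97.1 w 0.178 F [-2.1103 -7.1014  0.5978] q7 -0.69
-> shift mm [70.5 -1.  -5.2] turn -0.3 dist 71.0
[ 0.4825 -0.2096  0.1602]
```

{"fn": "jog_arm", "kwargs": {
  "motion": "0.01 0.005 0 0 0; 0.01 0.015 0 0 0; 0.01 0.027 -0.001 0 0; 0.01 0.04 -0.001 0 0; 0.01 0.052 -0.002 0 0; 0.01 0.062 -0.002 0 0; 0.01 0.069 -0.002 0 0; 0.01 0.073 -0.002 0 0; 0.01 0.076 -0.002 0 0; 0.01 0.076 -0.002 0 0; 0.01 0.076 -0.002 0 0; 0.01 0.076 -0.002 0 0",
  "force": 40
}}

```text
t: 49.82
tcp_pos: [0.4125, -0.2015, 0.1605]
ee_rot: [[-0.992, 0.039, -0.121], [0.12, -0.009, -0.993], [-0.04, -0.999, 0.004]]
ft_force: [26.6, -7.5, -24.9]
width: 0.177
```

Run:
```python
from h import *
s=monitor.observe();print(np.linalg.norm((s["tcp_pos"]-[.4825,-.2096,.1602])[:2]))
go([0.4825,-.2096,.1602],-97.1)
im=capture("scene"); cv2.imwrite("pics/scene24.png",cv2.resize(im[150:300,130:330],None,fx=4,fy=4)[:,:,::-1])
im=capture("top"); cv2.imwrite("pics/top24.png",cv2.resize(im[130:270,320:460],None,fx=4.2,fy=4.2)[:,:,::-1])
```

```text
0.07042927712813196
t 49.825 tcp [ 0.4125 -0.2015  0.1605] zang -96.9 w 0.177 F [ 26.6003  -7.523  -24.8551] q7 -0.63
-> shift mm [-70.4   3.1  -0.3] turn 0.2 dist 70.0
```

View pics/scene24.png

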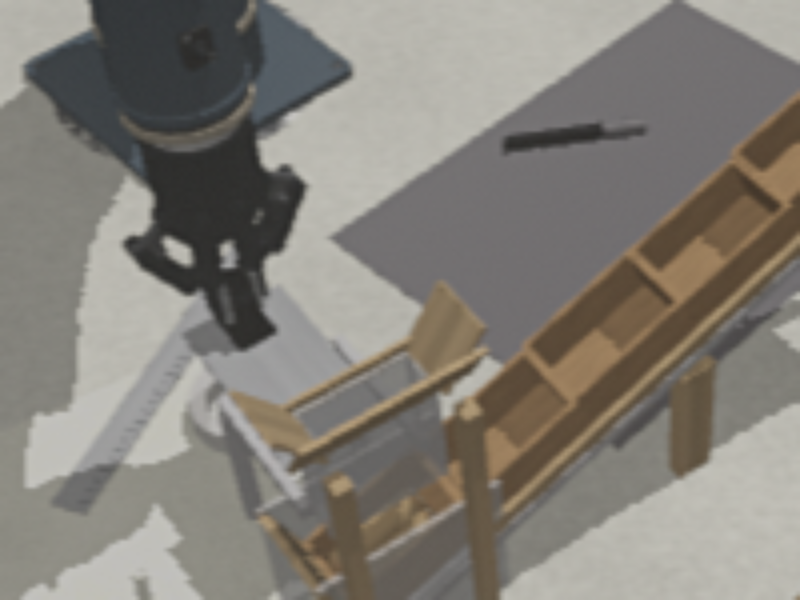

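View pics/top24.png

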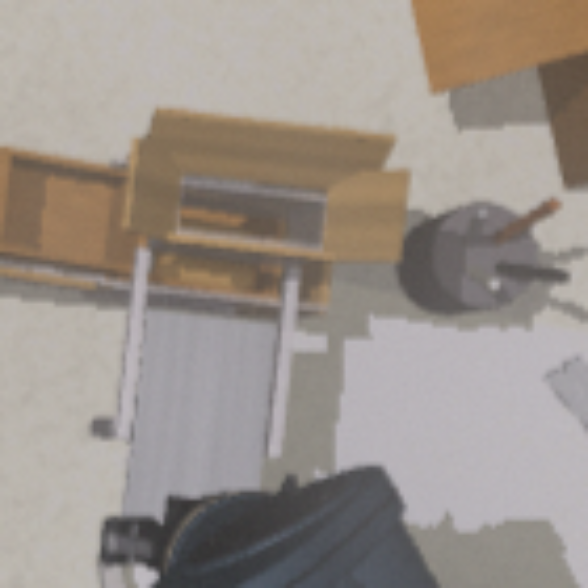

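The gate is fully out at 70 mm, against its stop, and the tubes have dropped into tray 1. Pushing it home.

{"fn": "jog_arm", "kwargs": {
  "motion": "0.01 -0.006 0.001 0 0; 0.01 -0.016 0.001 0 0; 0.01 -0.028 0.002 0 0; 0.01 -0.04 0.002 0 0; 0.01 -0.052 0.003 0 0; 0.01 -0.062 0.003 0 0; 0.01 -0.069 0.003 0 0; 0.01 -0.073 0.003 0 0; 0.01 -0.075 0.003 0 0; 0.01 -0.075 0.003 0 0; 0.01 -0.075 0.003 0 0",
  "force": 40
}}

```text
t: 51.3
tcp_pos: [0.4824, -0.2097, 0.1602]
ee_rot: [[-0.992, 0.033, -0.122], [0.122, -0.005, -0.992], [-0.033, -0.999, 0.001]]
ft_force: [-17.2, 1.9, 17.5]
width: 0.178
```

Run:
```python
from h import *
s=monitor.observe();print(s["tcp_pos"],s["ft_force"],np.linalg.norm((s["tcp_pos"]-[.4125,-.2015,.1602])[:2]))
im=capture("scene"); cv2.imwrite("pics/scene25.png",cv2.resize(im[150:300,130:330],None,fx=4,fy=4)[:,:,::-1])
im=capture("top"); cv2.imwrite("pics/top25.png",cv2.resize(im[130:270,320:460],None,fx=4.2,fy=4.2)[:,:,::-1])
```

```text
[ 0.4824 -0.2097  0.1602] [-17.1551   1.9384  17.5137] 0.07035885045478374
```

View pics/scene25.png

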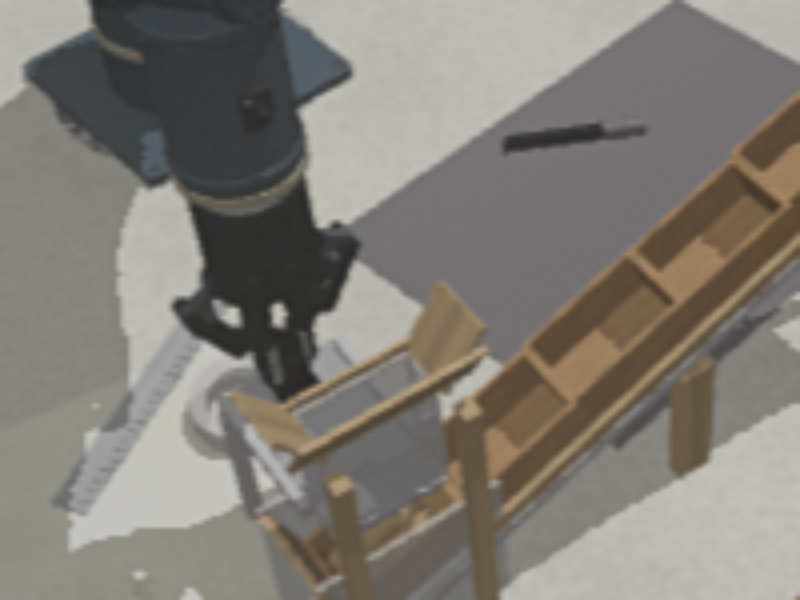

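View pics/top25.png

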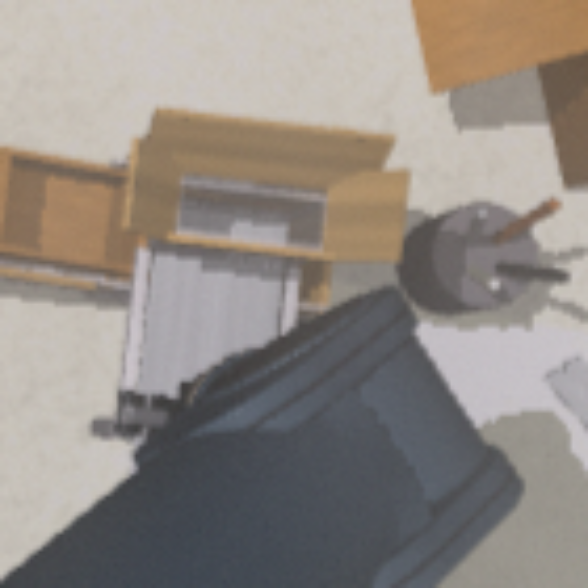

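The gate is home (17 N against the closed stop, 70.4 mm travelled back) and the hopper is empty. Releasing and backing off.

{"fn": "jog_arm", "kwargs": {
  "motion": "0.01 0 0 0 0; 0.02 0 0 0 0; 0.035 0 0 0 0; 0.05 0 0 0 0; 0.05 0 0 0 0; 0.05 0 0 0 0; 0.05 0 -0.02 0 0; 0.05 0 -0.05 0 0; 0.05 0 -0.09 0 0; 0.05 0 -0.13 0 0; 0.05 0 -0.16 0 0; 0.05 -0.0 -0.17 -0.04 0; 0.05 -0.0 -0.17 -0.09 0; 0.05 -0.0 -0.17 -0.14 0; 0.05 0 -0.17 -0.19 0; 0.05 0 -0.17 -0.24 0; 0.05 0 -0.17 -0.28 0; 0.05 0 -0.17 -0.28 0"
}}

```text
t: 53.65
tcp_pos: [0.5113, 0.0728, 0.3292]
ee_rot: [[-0.993, 0.032, -0.117], [0.116, -0.005, -0.993], [-0.032, -0.999, 0.001]]
ft_force: [-0.4, -1.0, -0.0]
width: 0.587
```

Run:
```python
from h import *
s=monitor.observe();print(s["t"],s["tcp_pos"],s["ft_force"])
im=capture("scene"); cv2.imwrite("pics/scene26.png",cv2.resize(im[130:330,150:410],None,fx=3,fy=3)[:,:,::-1])
cv2.imwrite("pics/scene26z.png",cv2.resize(im[210:300,170:290],None,fx=6,fy=6,interpolation=cv2.INTER_CUBIC)[:,:,::-1])
im=capture("top"); cv2.imwrite("pics/top26.png",im[:,:,::-1])
g=cv2.cvtColor(im,cv2.COLOR_RGB2GRAY)
m=(g[215:245,350:385]<85).astype(np.uint8)
n,l,st,_=cv2.connectedComponentsWithStats(m); k=1+np.argmax(st[1:,4]); 
c=np.argwhere(l==k)[:,::-1]+[350,215]; print(cv2.minAreaRect(c.astype(np.float32)))
```

```text
53.65 [0.5113 0.0728 0.3292] [-0.4172 -1.0333 -0.0168]
((367.5461730957031, 229.6308135986328), (11.907333374023438, 16.248550415039062), 7.125016689300537)
```

View pics/scene26.png

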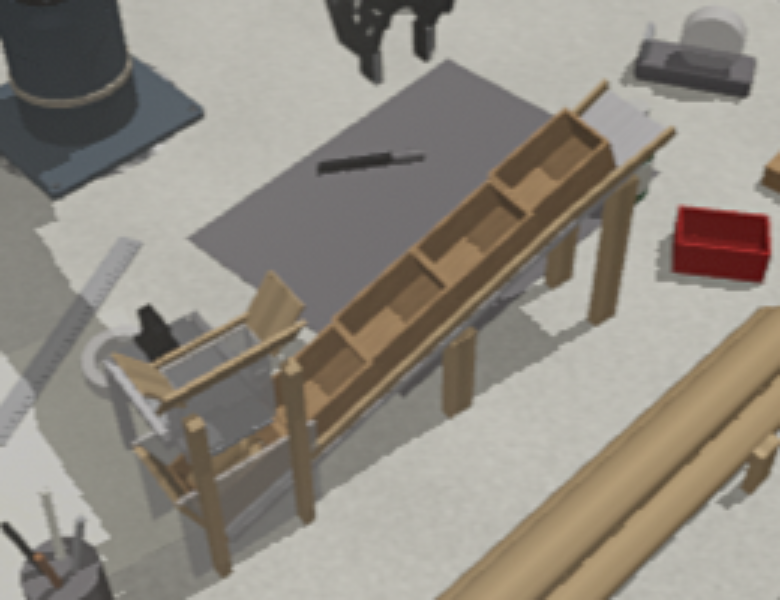

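View pics/scene26z.png

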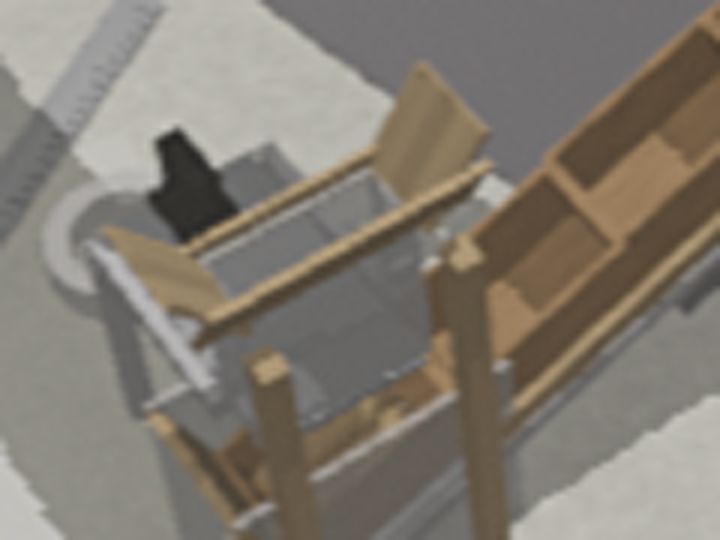

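View pics/top26.png

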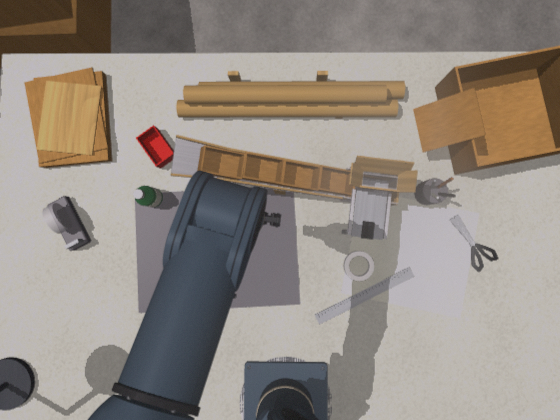

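```bash
python3 -c "
from workcell import workorder; print(workorder.job_done())"
```

```text
the job is handed in; nothing more can be done
None
```

The job is done and handed in at about 54 s of the 210 s allowed. All five trays went into the upper end of the lane one at a time and slid down; they are queued from the stop, the first one under the hopper. The fourth tray was knocked about 3 cm aside partway through, so I measured it again before picking it up.

I then drew the gate out until it stopped, pushed it home and let go:

| Gate move | Travel | Force at the stop |
|---|---|---|
| Drawn out | 70.4 mm | about 27 N |
| Pushed home | 70.4 mm | about 17 N |

- **Last pictures:** five trays are queued, the hopper is empty, and the tubes look to be in the first tray, seen only through the clear skirts. The gate is home, and the tape roll, pen pot, glue bottle and red tray look unmoved.
- **Small mismatch:** the fin's outline in the final top view sits 0.3 pixels (under 1 mm) from where it was at the start. That is within how well I can detect it, but a gate left open by less than 1 mm can't be ruled out from the picture alone.
- **Grip:** it never slackened noticeably.

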